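Swing a long bar about a post and send it through the sprung gate of a measuring bay

ROBOT

A 6-joint arm with a two-finger parallel gripper is mounted at the origin on the work surface. World frame = base frame: x ahead of the robot, y to its left, z up, the work surface at z = 0. Lengths are in m, angles in rad, forces in N, time in s.
With the tool pointing down it reaches from about 0.25 to 0.725 m from the base axis. Payload 4 kg.
Tool frame: the origin (TCP) lies midway between the tips of the shut fingers; the grasp point (between the pads) lies 19 mm behind it; z points along the fingers, y is the direction in which the jaws open and shut (so a half turn about z gives the same grasp; the last joint's range is limited). The gripper opens to 85 mm and grips with 20 to 120 N. Pads are 22 mm wide; open, the fingers measure 114 mm over their backs; the gripper's body (76 mm by 85 mm) begins 54 mm behind the grasp point. The pads swing forward as they close: fully open they stand 13 mm farther back than shut.
Start: joints at [-1.115, 0.241, 0.005, 1.335, 0, 1.571], TCP at [0.22, -0.449, 0.231] pointing down, gripper open.
Joint ranges: [-2.72, 2.72], [-1.05, 1.87], [-1.09, 1.28], [-1.99, 2.15], [-1.42, 1.44], [-3.14, 3.14]. Speed limits (rad/s): [2.79, 2.79, 3.14, 3.14, 3.14, 3.14].

INTERFACE

Orientations are given as a unit quaternion [x, y, z, w].
In Python, from workcell import bot gives the robot as it stands.
- The arm moves only by the shell command python3 -m inch 'ROWS'. ROWS is JSON, a list of rows, each a list of 5 numbers: the shift along the tool's x, y, z scaled (see below), then the turn about the tool's z scaled (see below), then the closure, from 0 (fully open) to 1 (shut). A call has 1 to 10 rows; each row is the pose to reach, as a shift and turn from the pose commanded when the call began, along the tool's axes at that moment; what a row does not reach only later rows make up. The controller multiplies each number of a shift by 100 cm and each number of a turn by 120 degrees. A row lasts 1/8 s, in which the tool goes at most 62.5 mm and 10.7 degrees, less where a joint would pass 70% of its speed; a pose out of reach is approached as far as the arm can. A call with a number of a shift or a turn outside -1 to 1 is refused whole. A call with a gripper value outside its range is refused whole. The fingers move at their own pace and stop on an object; the grip force is fixed at half the most. Time passes only in rows, so rows that repeat a pose let the fingers close. It gives the time, the measured TCP pose, the force and the opening at its end, in the units of the state.
- bot.get_obs(): the state, without advancing time (a new reading comes with each control period).
- bot.camera(name): name is "scene" or "side" or "wrist"; returns the picture (400x640x3 uint8, red, green, blue); there is no depth.
- bot.calibration(name): a dict with "intrinsics" (3x3 intrinsics, pixels), "xyz" and "attitude" of the camera in the world; the wrist camera has in their place "tool_from_camera" (4x4, takes a point from camera to tool coordinates, whose origin is the TCP and whose axes are the flange's). Camera axes: x right, y down, z forward; pixel columns grow to the right and rows downward; lengths in m; the calibration is good to about 2 mm. A picture is of the moment at which its call begins: read the wrist's pose just before it. calibration takes no time and is no camera call.
- bot.job_done(): hands the job in, once; it reports no verdict.
Trained networks look in the newest picture that a camera, given by its name, has taken for a name from the list of things; names that differ only in an ending like _2 or _b are one class to them, and where a whole thing is asked for, a point or a joint stands for the part that bears it (a point fixed in the world has none). Each returns a list of dicts, best first, with "score" (0 to 1); they miss things now and then, are a little off and sometimes report something else, mostly with a low value. They report only what shows in the picture. A call takes as long as a camera call. They do not tell look-alikes from the thing itself.
- bot.masks_of(camera, target): "pixels" (400x640 bool, what is visible of it) and "extent" ([left, top, width, height] as shares, 0 to 1, of the picture: columns of its width, rows of its height, round what is visible of it).
- bot.spot_point(camera, target): "point" ([column, row] as shares, 0 to 1, of the picture: columns of its width, rows of its height: a listed point, or the origin of a listed thing).
The state is a dict: "clock": time; "joint_pos": joint angles; "joint_vel": joint speeds; "tau": joint torques, N m; "eef_pos": TCP position; "tool_rot": TCP orientation; "ft_force": force on the tool from outside, world axes, zero at the start; "ft_torque": the same for the moment, N m; "grip_width": finger opening in m.
Only numpy, scipy, OpenCV 4.12 (cv2) and the standard library are available. Lean on these libraries where they do the work, as an engineer would, in place of code of your own. Each camera call takes 0.05 s, during which the arm holds its last target.

TASK

The small flanged hub stands where the long steel bar has to swing: first stand it upright, wholly on the round cork mat. Then, sliding the bar flat on the plate without lifting it, swing it about the round post at its nose until it lies against the post in line with the bay, and push it endways through the bay's sprung gate until it is home against the end stop and the gate has shut behind it. Leave the stack of spacers, the micrometer and the caliper where they are.

Things in the scene. Friction and masses are not known exactly. Their poses are not given: they have to be found in the camera images.
- bay: Aluminium measuring bay fixed on the granite plate: open-topped channel, rails 30 high. Origin on the plate at the mouth; x = the way in, y = datum side. Datum rail face at y = 3, x 0 to 212, with lead-in flaring to (-20, 9). Opposite rail (12 thick, from x = -8): face at y = -46, ramping at x 40 to 62 to y = -32. A bar in line against the post has its centreline at y = -13.
- end_stop (a point): Foot of the end stop's face, at x = 212, y = -13 in the bay's frame.
- post (a point): Foot of the axis of the steel pivot post, 16 mm in diameter, 45 high, in front of the bay's mouth: x = -45, y = 8 in the bay's frame.
- stop_pin (a point): Foot of the axis of a low stop pin, 12 mm in diameter, 18 high, at x = -150, y = -34 in the bay's frame; it halts the tail of the bar when in line. A bar lying in line against the post clears it by 2 mm.
- gate (a joint): Sprung gate at the mouth: steel leaf 42 wide, 3 thick, z 4 to 28, upright hinge at gate_hinge. 0 = shut, up to 1.5 as it swings inwards (+x) only; the spring (0.03 N m shut, 0.1 at 1.5) shuts it once bar and fingers are clear. With the bar home its tail is 52 mm inside, clear of the leaf: a pusher follows it there from above, between the rails, then rises straight out.
- gate_hinge (a point): The gate's upright hinge, 15 mm above the plate, at x = 0, y = -48 in the bay's frame.
- bar: Plain steel bar 160 long, 26 wide, 20 high, about 0.6 kg, lying flat, one end (nose) by the post. Origin on its underside centreline, 25 mm from the nose; x to the nose (tail at x = -135). At first turned -0.9 to -1.4 rad from the bay's line (tail out to the bay's +y), its side 3 to 18 mm short of the post; it touches when its centreline is 21 mm from the post's axis. Scribed lines 30 mm from each end.
- hub: Aluminium flanged hub, origin at the centre of its underside: flange 50 mm in diameter and 12 high, on it a hub 31 mm in diameter up to z = 46; about 0.16 kg. Stands between the bar and the line it must swing into.
- mat: Round cork mat fixed on the plate beside the bay, 100 mm in diameter, 3 mm thick; origin at the centre of its underside.
- stack: Bystander: stack of white spacer discs, 70 mm in diameter, 60 high, origin at the centre of its underside. Not to be moved.
- micrometer: Bystander: outside micrometer lying flat, black C-frame, about 150 by 70 mm, 14 high; origin under the middle of the frame. Not to be moved.
- caliper: Bystander: steel dial caliper lying flat, 200 mm long along its x, 60 wide across the jaws, 14 high at the dial; origin under the middle of its beam. Not to be moved.
Mind the look-alikes: they are no part of the job. Of the things shaped like the bar, the steel one is meant.

How it is judged:
On the way, in this order (a step that is already met when the one before it is completed fails the run):
1. the hub stands upright on the cork mat, let go (horizontal distance between hub and mat below 0.025 m and angle between hub's own z axis and vertical below 0.1 rad and height (world z) of hub below 0.008 m and contact force between the fingers and hub below 0.1 N and linear speed of hub below 0.02 m/s), for 0.2 s.
2. the bar lies in line with the bay, its nose still at the post, outside the shut gate (angle between the x axis of bar and the x axis of bay, either way round below 0.07 rad and horizontal distance between bar and post below 0.045 m and value of joint gate below 0.08 rad), for 0.1 s.
At the end, for the whole second after the job is handed in: The bar lies flat and at rest inside the bay, its nose within 8 mm of the end stop and parallel to the rails within 0.09 rad; the gate is shut (under 0.08 rad); the hub stands upright (within 0.1 rad) at rest, its centre within 25 mm of the mat's centre, so wholly on the mat (x of bar in the frame of bay between 0.179 and 0.192 m and y of bar in the frame of bay between -0.03 and 0 m and angle between the x axis of bar and the x axis of bay, either way round below 0.09 rad and height (world z) of bar below 0.005 m and linear speed of each of bar, hub below 0.01 m/s and value of joint gate below 0.08 rad and horizontal distance between hub and mat below 0.025 m and angle between hub's own z axis and vertical below 0.1 rad and height (world z) of hub below 0.008 m); the robot touches nothing.
It fails at once if the bar is lifted more than 12 mm off the plate (height (world z) of bar above 0.012 m).
It fails at once if the bar's nose leaves the post (its origin over 60 mm from the post's axis) while the bar is still over 0.35 rad out of line (angle between the x axis of bar and the x axis of bay, either way round above 0.35 rad and horizontal distance between bar and post above 0.06 m).
It fails at once if the stack is disturbed (distance of stack from where it was at the start of the episode above 0.02 m).
It fails at once if the micrometer is disturbed (distance of micrometer from where it was at the start of the episode above 0.02 m).
It fails at once if the caliper is disturbed (distance of caliper from where it was at the start of the episode above 0.02 m).
It also fails if it takes over 64 s, if anything falls off the work surface, if the arm or the gripper's body presses on something with over 40 N, if the wrist force passes 120 N, or if a joint passes its speed limit or range.

## Working session

There is one attempt and no reset: what is moved stays moved. The work goes in short steps, Python scripts to look and compute and a shell command to move; the robot and the scene stay as the last step left them, time stands still between calls to the robot, and variables do not carry over. Pictures are saved under pics/ and viewed, and the job is handed in when it is done.

```bash
ls -la; mkdir -p pics; python3 - <<'E'
from workcell import bot
import cv2
o=bot.get_obs(); print(o)
for n in ("scene","side","wrist"):
    im=bot.camera(n); cv2.imwrite(f"pics/{n}0.png",im[:,:,::-1])
    print(n,bot.calibration(n))
E
```

```text
total 12
drwxr-xr-x  3 agent agent 4096 Dec  7 16:33 .
drwxr-xr-x 23 root  root  4096 Dec  7 16:33 ..
drwxr-xr-x  2 agent agent 4096 Dec  7 16:33 pics
{'clock': 0.0, 'joint_pos': array([-1.11501568e+00,  2.41419022e-01,  3.68288786e-03,  1.33520649e+00,
        1.75006169e-05,  1.57079568e+00]), 'joint_vel': array([-2.62764040e-04,  7.83248984e-04, -2.41764789e-05,  3.46541848e-04,
        7.47868042e-04, -1.72318559e-03]), 'tau': array([ 3.40976885e-04, -3.72317219e+01,  2.52408922e+01,  1.71265175e-02,
       -4.46744252e-05, -1.00383804e-05]), 'eef_pos': array([ 0.219798  , -0.44836804,  0.23039418]), 'tool_rot': array([ 9.74144556e-01,  2.25923068e-01, -2.33923963e-04, -1.04737747e-03]), 'ft_force': array([ 0.13113286, -0.57572227,  0.0274083 ]), 'ft_torque': array([-0.02270805,  0.02635632,  0.01655755]), 'grip_width': 0.0855960626786184}
scene {'intrinsics': array([[431.76290447,   0.        , 323.02383141],
       [  0.        , 431.76290447, 204.28049538],
       [  0.        ,   0.        ,   1.        ]]), 'xyz': array([ 0.98806695, -0.26929908,  0.93656243]), 'attitude': a
[... 197 characters left out ...]
     ,   0.        ,   1.        ]]), 'xyz': array([0.30463543, 0.75564186, 0.91997785]), 'attitude': array([-0.12544371,  0.93633645, -0.32512898,  0.04276762])}
wrist {'intrinsics': array([[333.98030849,   0.        , 317.67445218],
       [  0.        , 333.98030849, 205.4105353 ],
       [  0.        ,   0.        ,   1.        ]]), 'tool_from_camera': array([[-1.57853209e-03, -9.61721939e-01, -2.74022664e-01,
         6.96258152e-02],
       [ 9.99998730e-01, -1.45811225e-03, -6.43127624e-04,
         8.23528510e-05],
       [ 2.18954144e-04, -2.74023331e-01,  9.61723019e-01,
        -1.43387885e-01],
       [ 0.00000000e+00,  0.00000000e+00,  0.00000000e+00,
         1.00000000e+00]])}
```

View pics/scene0.png

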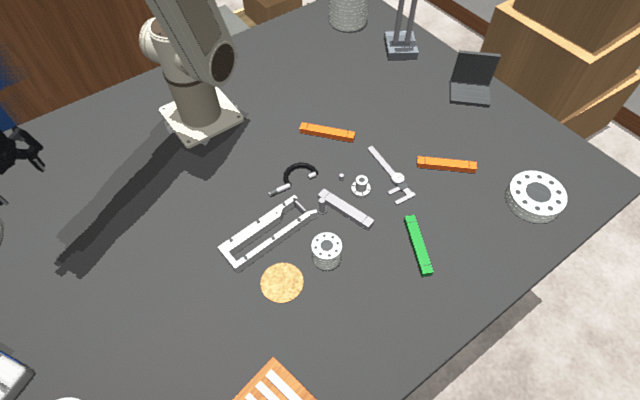

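View pics/side0.png

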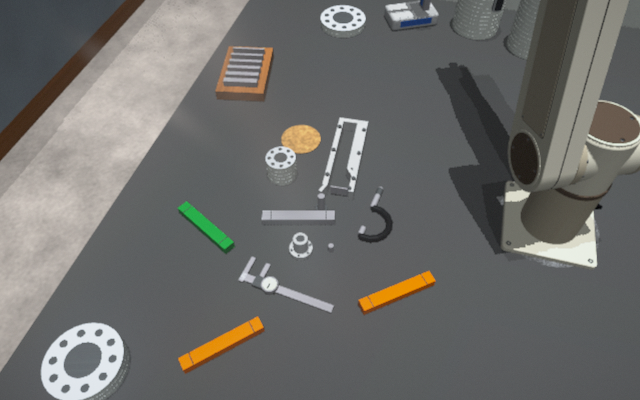

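View pics/wrist0.png

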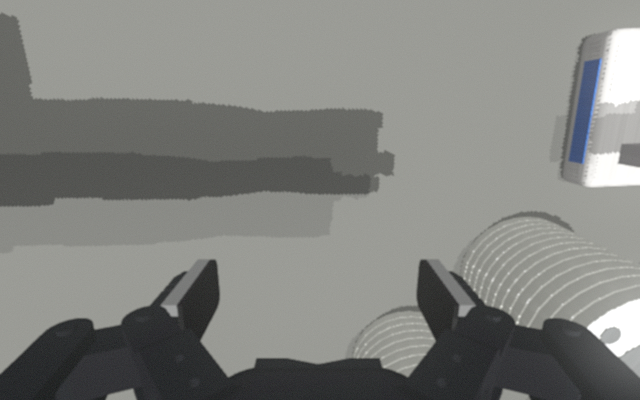

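The scene view shows the steel bar at (346,208), with look-alike bars in orange at (327,131) and (446,164) and green at (418,245). The hub is at (361,185), post (321,205), pin (341,176), mat (282,282), stack (326,250), micrometer (297,177), caliper (387,165) and the bay at about (265,235).

Next I'll measure with both fixed cameras.

```bash
cat > h.py <<'E'
import numpy as np, cv2
from scipy.spatial.transform import Rotation as R
from workcell import bot
def cam(n):
    c=bot.calibration(n)
    K=c["intrinsics"]
    if n=="wrist":
        o=bot.get_obs(); T=np.eye(4); T[:3,:3]=R.from_quat(o["tool_rot"]).as_matrix(); T[:3,3]=o["eef_pos"]
        T=T@c["tool_from_camera"]; return K,T[:3,:3],T[:3,3]
    return K,R.from_quat(c["attitude"]).as_matrix(),np.array(c["xyz"])
def back(C,uv,z):
    K,Rm,t=C; d=Rm@np.linalg.inv(K)@np.array([uv[0],uv[1],1.]); s=(z-t[2])/d[2]; return t+s*d
def proj(C,P):
    K,Rm,t=C; p=(np.atleast_2d(P)-t)@Rm; q=p@K.T; return q[:,:2]/q[:,2:]
E
python3 - <<'E'
from h import *
import pickle
D={}
for n in ("scene","side"):
    C=cam(n)
    for t,z in [("bay",0),("end_stop",0),("post",0),("stop_pin",0),("gate_hinge",.015),("bar",0),("hub",0),("mat",0),("stack",0),("micrometer",0),("caliper",0)]:
        r=bot.spot_point(n,t)
        for q in r[:3]:
            uv=np.array(q["point"])*[640,400]
            D.setdefault((n,t),[]).append((q["score"],uv))
            print(n,t,round(q["score"],2),uv.round(1),back(C,uv,z).round(4))
pickle.dump(D,open("d.pkl","wb"))
print(bot.get_obs()["clock"])
E
```

```text
scene bay 0.81 [307.2 216.5] [0.4887 0.0475 0.    ]
scene end_stop 0.97 [232.5 262.2] [ 0.4872 -0.1711  0.    ]
scene post 0.72 [320.4 203.7] [0.477  0.0981 0.    ]
scene stop_pin 0.86 [342.1 180.6] [0.4514 0.19   0.    ]
scene gate_hinge 0.76 [297.4 203.5] [0.4494 0.0451 0.015 ]
scene gate_hinge 0.75 [282.5 280.5] [ 0.6044 -0.1038  0.015 ]
scene gate_hinge 0.31 [297.5 181.8] [0.3922 0.085  0.015 ]
scene bar 0.96 [328.6 200.3] [0.4812 0.1217 0.    ]
scene bar 0.96 [425.9 166.1] [0.5507 0.4073 0.    ]
scene bar 0.84 [346.2 139.3] [ 0.3404  0.2917 -0.    ]
scene hub 0.69 [360.3 190.4] [ 0.5062  0.2089 -0.    ]
scene mat 0.66 [282.  278.1] [ 0.5924 -0.0987  0.    ]
scene stack 0.9 [324.6 258. ] [0.61   0.0128 0.    ]
scene micrometer 0.75 [298.7 180. ] [0.3794 0.0968 0.    ]
scene caliper 0.82 [391.1 170.3] [0.5042 0.3201 0.    ]
side bay 0.78 [334. 191.] [0.475 0.037 0.   ]
side end_stop 0.66 [349.6 130.9] [ 0.486  -0.1642  0.    ]
side post 0.8 [321.2 207. ] [0.4913 0.0896 0.    ]
side post 0.58 [320.7 220.9] [0.4821 0.127  0.    ]
side stop_pin 0.69 [330.5 249. ] [0.4426 0.192  0.    ]
side gate_hinge 0.66 [349.5 188.8] [0.4397 0.0331 0.015 ]
side bar 0.87 [376.  304.5] [ 0.3234  0.2925 -0.    ]
side bar 0.86 [217.5 244.7] [0.6783 0.2452 0.    ]
side bar 0.82 [322.3 220.8] [0.4788 0.1258 0.    ]
side hub 0.81 [300.1 251. ] [0.5034 0.2138 0.    ]
side hub 0.64 [285.2 293.3] [0.5033 0.3165 0.    ]
side hub 0.4 [322.1 222.6] [ 0.4779  0.1306 -0.    ]
side mat 0.98 [297.4 138.5] [ 0.6068 -0.103   0.    ]
side stack 0.9 [285.9 172.1] [0.6004 0.0113 0.    ]
side stack 0.34 [331.1 250.1] [0.4407 0.1942 0.    ]
side micrometer 0.87 [371.8 221.6] [0.3727 0.099  0.    ]
side caliper 0.76 [285.5 290.5] [0.5047 0.3103 0.    ]
side caliper 0.52 [327.9 251.5] [0.4463 0.1995 0.    ]
1.25
```

```bash
python3 -m inch '[[0.529,-0.375,-0.03,0.218,0.3],[0.529,-0.375,-0.03,0.218,0.3],[0.529,-0.375,-0.03,0.218,0.3],[0.529,-0.375,-0.03,0.218,0.3],[0.529,-0.375,-0.03,0.218,0.3],[0.529,-0.375,-0.03,0.218,0.3],[0.529,-0.375,-0.03,0.218,0.3],[0.529,-0.375,-0.03,0.218,0.3],[0.529,-0.375,-0.03,0.218,0.3],[0.529,-0.375,-0.03,0.218,0.3]]'; python3 -m inch '[[0,0,0,0,0.3]]' ; python3 - <<'E'
from h import *
print(bot.get_obs())
im=bot.camera("wrist"); cv2.imwrite("pics/wrist1.png",im[:,:,::-1])
E
```

```text
clock: 2.5
eef_pos: [0.5117, 0.0382, 0.2594]
tool_rot: [0.999, 0.029, -0.001, -0.015]
ft_force: [-0.1, -0.6, 0.4]
grip_width: 0.0599
clock: 2.62
eef_pos: [0.5123, 0.0372, 0.2588]
tool_rot: [0.999, 0.028, -0.001, -0.015]
ft_force: [0.5, -1.0, 0.4]
grip_width: 0.0597
{'clock': 2.625, 'joint_pos': array([0.05465275, 0.25847404, 0.09946302, 1.41239955, 0.03006881,
       3.14058252]), 'joint_vel': array([-0.03135793, -0.03597492, -0.05264246,  0.02004032, -0.01369732,
       -0.00143288]), 'tau': array([ 7.00454358e-01, -3.78941989e+01,  2.63779217e+01, -2.65994249e-01,
        2.20935065e-01, -9.08021666e-04]), 'eef_pos': array([0.51230528, 0.03716496, 0.25877451]), 'tool_rot': array([ 9.99499841e-01,  2.78200892e-02, -7.10155557e-04, -1.50201954e-02]), 'ft_force': array([ 0.53869047, -0.96084763,  0.43565048]), 'ft_torque': array([-0.02895423,  0.04251877, -0.00167601]), 'grip_width': 0.05971314217928169}
```

View pics/wrist1.png

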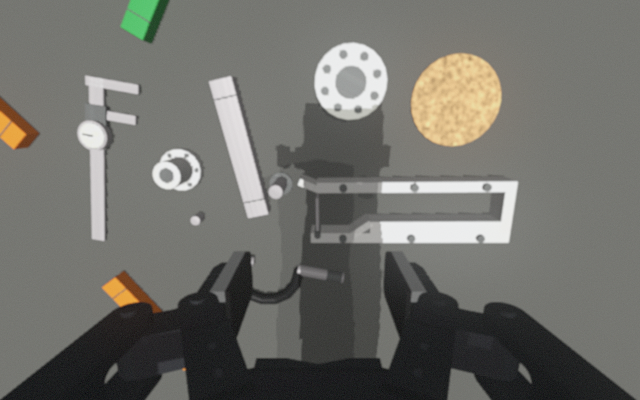

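The wrist view shows everything: steel bar from (222,82) to (257,212), its nose next to the post at (278,185), hub at (176,170), pin (196,220), mat (457,99), stack (351,80), bay spanning 300–517, caliper (100,150) and micrometer (280,280). The orange and green bars are look-alikes.

```bash
python3 - <<'E'
from h import *
import pickle
from scipy.optimize import least_squares
D=pickle.load(open("d.pkl","rb"))
n="wrist"; C=cam(n)
for t,z in [("bay",0),("end_stop",0),("post",0),("stop_pin",0),("gate_hinge",.015),("bar",0),("hub",0),("mat",0),("stack",0),("micrometer",0),("caliper",0)]:
    r=bot.spot_point(n,t)
    for q in r[:3]:
        uv=np.array(q["point"])*[640,400]
        D.setdefault((n,t),[]).append((q["score"],uv))
        print(n,t,round(q["score"],2),uv.round(1),back(C,uv,z).round(4))
im=cv2.imread("pics/wrist1.png")
cv2.imwrite("pics/w1a.png",cv2.resize(im[150:260,250:530],None,fx=2.85,fy=2.85,interpolation=cv2.INTER_CUBIC))
cv2.imwrite("pics/w1b.png",cv2.resize(im[60:240,140:310],None,fx=3.3,fy=3.3,interpolation=cv2.INTER_CUBIC))
B={"bay":(0,0,0),"end_stop":(.212,-.013,0),"post":(-.045,.008,0),"stop_pin":(-.15,-.034,0),"gate_hinge":(0,-.048,.015)}
for cams in (["wrist"],["scene"],["side"],["wrist","scene","side"]):
    def f(p):
        c,s=np.cos(p[2]),np.sin(p[2]);res=[]
        for (n,t),v in D.items():
            if n in cams and t in B:
                b=B[t]; P=[p[0]+c*b[0]-s*b[1],p[1]+s*b[0]+c*b[1],b[2]]
                Z=back(cam(n),v[0][1],b[2]); res+=list((Z-P)[:2]*1000)
        return np.array(res)
    s=least_squares(f,[.48,.045,-1.55],loss="soft_l1"); print(cams,s.x.round(4),f(s.x).round(1))
print(bot.get_obs()["clock"])
pickle.dump(D,open("d.pkl","wb"))
E
```

```text
wrist bay 0.88 [316.9 187.6] [0.488  0.0438 0.    ]
wrist end_stop 0.85 [488.4 197.1] [ 0.4887 -0.1664  0.    ]
wrist post 0.75 [279.1 181.2] [0.4933 0.0908 0.    ]
wrist stop_pin 0.58 [205.1 212.2] [0.4475 0.1844 0.    ]
wrist gate_hinge 0.68 [316.  229.3] [0.4389 0.0419 0.015 ]
wrist gate_hinge 0.53 [101.  163.5] [0.5055 0.3011 0.015 ]
wrist bar 0.92 [150.3  16.3] [0.6686 0.2356 0.    ]
wrist bar 0.74 [254.9 194.3] [0.4749 0.1207 0.    ]
wrist bar 0.62 [ 14.  125.3] [0.5431 0.412  0.    ]
wrist hub 0.81 [181.8 168.1] [0.5027 0.2109 0.    ]
wrist mat 0.89 [453.5  98.6] [ 0.6006 -0.1055  0.    ]
wrist mat 0.25 [100.8 164.5] [0.5013 0.3118 0.    ]
wrist stack 0.6 [349.1  86.5] [0.6075 0.0135 0.    ]
wrist caliper 0.84 [100.7 163.5] [0.5026 0.3118 0.    ]
['wrist'] [ 0.4882  0.044  -1.5117] [-0.3 -0.8  0.5  1.  -0.2  0.9  2.2 -7.6 -1.6  0.2]
['scene'] [ 0.4908  0.0468 -1.527 ] [ -2.1   0.7   0.2  -5.5 -19.9   6.    1.1  -5.2   6.6   0.4]
['side'] [ 0.4859  0.0437 -1.5086] [-10.8  -6.6  -0.1   4.5   0.3   0.5  -0.    0.7   1.7  -7.5]
['wrist', 'scene', 'side'] [ 0.4876  0.0441 -1.5114] [  1.1   3.4   0.1  -2.8 -15.9   8.7   6.7  -1.8   9.8   3.9 -12.5  -7.1
  -1.2   4.1  -1.6   0.1  -2.1   0.1   0.1  -8.1   0.3  -0.9   1.    0.9
   0.4   0.7   2.8  -7.8  -1.    0.1]
3.225
```

View pics/w1a.png

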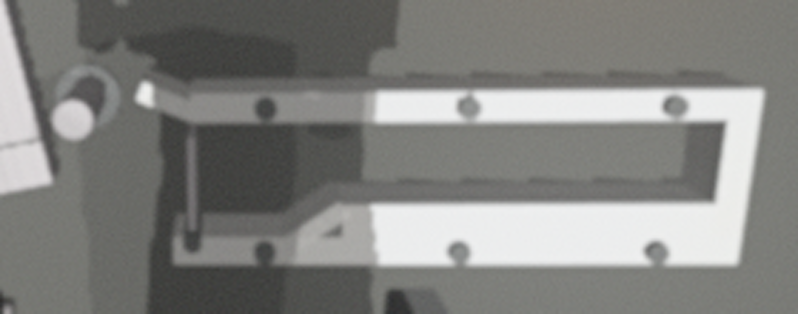

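View pics/w1b.png

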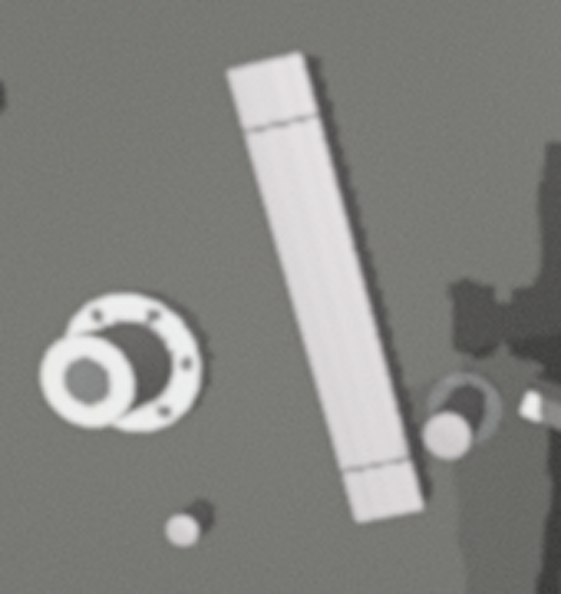

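```bash
python3 - <<'E'
from h import *
from scipy.optimize import least_squares
C=cam("wrist")
a=lambda u,v:(u/2.85+250,v/2.85+150)
b=lambda u,v:(u/3.3+140,v/3.3+60)
pts=[((-.045,.008,.045),b(447,435)),((-.15,-.034,.018),b(183,529)),((.212,.003,.03),a(726,121)),((.212,-.032,.03),a(714,201)),((0,.003,.03),a(190,123)),((.062,-.032,.03),a(338,203)),((-.008,-.058,.03),a(173,265))]
Z=[back(C,uv,p[2]) for p,uv in pts]
def f(p):
    c,s=np.cos(p[2]),np.sin(p[2])
    return np.concatenate([((z[0]-p[0]-c*q[0]+s*q[1])*1e3,(z[1]-p[1]-s*q[0]-c*q[1])*1e3) for z,(q,_) in zip(Z,pts)])
s=least_squares(f,[.488,.044,-1.51],loss="soft_l1");print(s.x.round(4),f(s.x).round(1).reshape(-1,2).tolist())
p=s.x
def bay(P):
    c,s_=np.cos(p[2]),np.sin(p[2]); d=np.array(P[:2])-p[:2]; return np.array([c*d[0]+s_*d[1],-s_*d[0]+c*d[1]])
# bar corners top z=.02
cs=[back(C,b(*q),.02) for q in [(227,70),(302,52),(424,508),(358,521)]]
cs=np.array(cs);print("bar corners",cs.round(4).tolist(), "len",np.linalg.norm(cs[0]-cs[3]),np.linalg.norm(cs[1]-cs[2]),"w",np.linalg.norm(cs[0]-cs[1]),np.linalg.norm(cs[2]-cs[3]))
nose=(cs[2]+cs[3])/2; tail=(cs[0]+cs[1])/2; d=(nose-tail)/np.linalg.norm(nose-tail)
print("angle",np.arctan2(d[1],d[0]),"rel",np.arctan2(d[1],d[0])-p[2],"origin",nose-.025*d,"ctr",(nose+tail)/2)
c,s_=np.cos(p[2]),np.sin(p[2]);R2=np.array([[c,-s_],[s_,c]])
post=p[:2]+R2@[-.045,.008];print("post",post,"perp",np.cross(d[:2],post-(nose)[:2]), "along from origin",d[:2]@(post-(nose-.025*d)[:2]))
print("hub top",back(C,b(88,381),.046),"flange",back(C,b(134,362),.012))
print("pin",p[:2]+R2@[-.15,-.034])
for t in["hub","mat","bar","stack"]:
    for m in bot.masks_of("wrist",t)[:2]:
        e=m["extent"];print(t,m["score"],(np.array(e)*[640,400,640,400]).round(1))
E
```

```text
[ 0.4856  0.0424 -1.5068] [[0.2, 0.0], [0.3, -0.1], [-0.6, -0.5], [1.0, -0.2], [-0.3, -0.0], [0.4, 1.6], [-0.8, -0.1]]
bar corners [[0.6041, 0.1663, 0.02], [0.6109, 0.1413, 0.02], [0.4566, 0.0995, 0.02], [0.4501, 0.1238, 0.02]] len 0.15973513602324643 0.1598199758334911 w 0.02590344489515174 0.025143604225904958
angle -2.8749948207944365 rel -1.3681758317148192 origin [0.47747048 0.11827906 0.02      ] ctr [0.53041997 0.1327395  0.02      ]
post [0.49067341 0.08782764] perp 0.03285398215229494 along from origin -0.004714059103987065
hub top [0.50257591 0.20786576 0.046     ] flange [0.50312267 0.20694639 0.012     ]
pin [0.4420463  0.18992761]
hub 0.71 [151.3 148.5  49.8  40.4]
mat 0.8 [408.8  51.5  90.5  95.4]
mat 0.58 [ 75.7  75.7  60.5 165.1]
bar 0.7 [121.6   0.   44.4  43.7]
bar 0.6 [206.8  76.8  66.3 144. ]
stack 0.63 [314.8  43.1  67.7  72.3]
stack 0.61 [151.5 149.6  50.9  39. ]<stdin>:21: DeprecationWarning: Arrays of 2-dimensional vectors are deprecated. Use arrays of 3-dimensional vectors instead. (deprecated in NumPy 2.0)
```

```bash
cat >> h.py <<'E'
BAY=np.array([0.4856,0.0424,-1.5068])
def b2w(x,y):
    c,s=np.cos(BAY[2]),np.sin(BAY[2]); return BAY[:2]+np.array([c*x-s*y,s*x+c*y])
def w2b(P):
    c,s=np.cos(BAY[2]),np.sin(BAY[2]); d=np.array(P[:2])-BAY[:2]; return np.array([c*d[0]+s*d[1],-s*d[0]+c*d[1]])
def st():
    o=bot.get_obs(); M=R.from_quat(o["tool_rot"]).as_matrix(); yaw=np.arctan2(M[1,0],M[0,0])%(2*np.pi)
    print("t",round(o["clock"],2),"tcp",o["eef_pos"].round(4),"yaw",round(yaw,4),"zaxis",M[:,2].round(3),"w",round(o["grip_width"],4),"f",o["ft_force"].round(1),"bay",w2b(o["eef_pos"]).round(4))
    return o["eef_pos"],M,yaw
def to(x,y,z,yaw=None):
    p,M,y0=st(); d=M.T@(np.array([x,y,z])-p)
    t=0 if yaw is None else -np.degrees((yaw-y0+np.pi)%(2*np.pi)-np.pi)/120
    print("shift",d.round(4),"turn",round(t,4))
E
python3 - <<'E'
from h import *
to(.503,.2072,.10,np.pi/2)
C=cam("wrist")
print(back(C,(454.5,99.5),.003))
E
```

```text
t 3.42 tcp [0.5109 0.0357 0.2593] yaw 0.053 zaxis [-0.002  0.03  -1.   ] w 0.0599 f [ 0.1 -0.5 -0.3] bay [0.0083 0.0248]
shift [ 0.0013 -0.1668  0.1644] turn -0.7247
[ 0.59939209 -0.1064766   0.003     ]
```

```bash
python3 -m inch '[[0.001,-0.167,0.05,-0.725,0.3],[0.001,-0.167,0.1,-0.725,0.3],[0.001,-0.167,0.13,-0.725,0.3],[0.001,-0.167,0.164,-0.725,0.3],[0.001,-0.167,0.164,-0.725,0.3],[0.001,-0.167,0.164,-0.725,0.3],[0.001,-0.167,0.164,-0.725,0.3],[0.001,-0.167,0.164,-0.725,0.3],[0.001,-0.167,0.164,-0.725,0.3],[0.001,-0.167,0.164,-0.725,0.3]]'; python3 - <<'E'
from h import *
to(.503,.2072,.02,np.pi/2)
im=bot.camera("wrist"); cv2.imwrite("pics/wrist2.png",im[:,:,::-1])
E
```

```text
clock: 4.68
eef_pos: [0.5026, 0.2074, 0.1003]
tool_rot: [0.708, 0.706, 0.01, -0.011]
ft_force: [-0.3, -0.7, -0.1]
grip_width: 0.0593
t 4.67 tcp [0.5026 0.2074 0.1003] yaw 1.5691 zaxis [-0.002  0.03  -1.   ] w 0.0593 f [-0.3 -0.7 -0.1] bay [-0.1636  0.0276]
shift [-0.0026  0.0005  0.0803] turn -0.0008
```

View pics/wrist2.png

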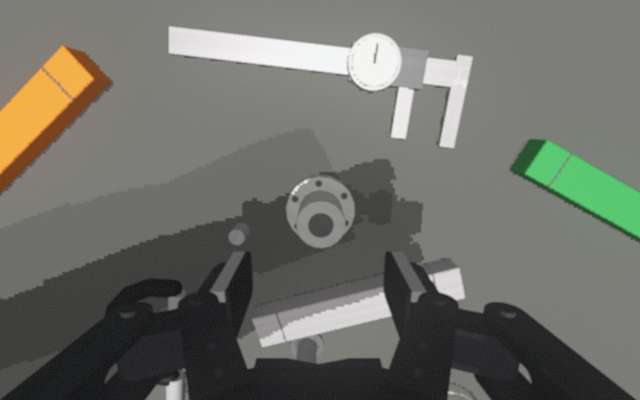

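The wrist view shows the hub directly ahead: boss top at (321,224), flange at (320,209). It is free of neighbours between the open fingers.

```bash
python3 - <<'E'
from h import *
C=cam("wrist"); print(back(C,(321,225),.046),back(C,(320,210.),.012))
im=cv2.imread("pics/wrist2.png")
cv2.imwrite("pics/w2a.png",cv2.resize(im[150:350,220:480],None,fx=3,fy=3,interpolation=cv2.INTER_CUBIC))
E
```

```text
[0.50458839 0.20946211 0.046     ] [0.50410882 0.21008949 0.012     ]
```

View pics/w2a.png

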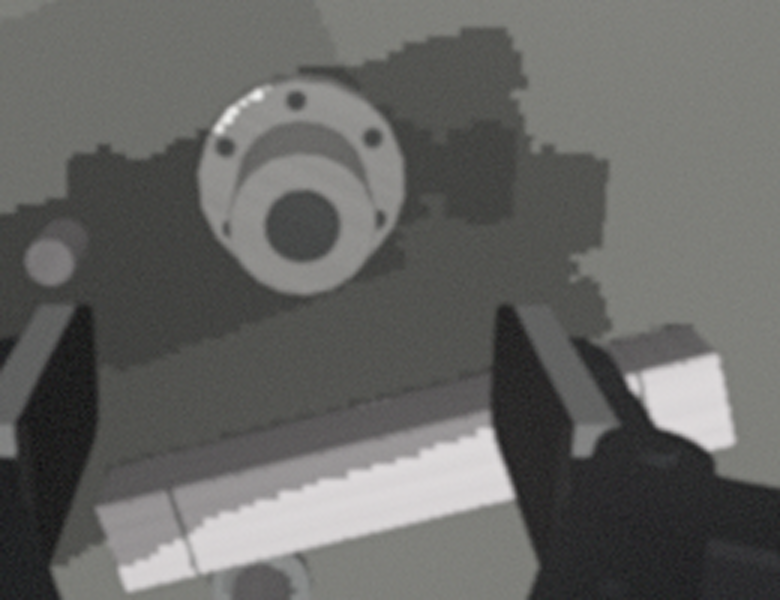

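```bash
sed -i 's/^BAY=.*/BAY=np.array([0.4851,0.0442,-1.5068])/' h.py; python3 - <<'E'
from h import *
to(.5027,.2088,.017)
E
```

```text
t 4.72 tcp [0.5026 0.2074 0.1003] yaw 1.5695 zaxis [-0.002  0.03  -1.   ] w 0.0601 f [ 0.2 -0.3 -0.3] bay [-0.1617  0.0279]
shift [-0.0011  0.0003  0.0833] turn 0
```

```bash
python3 -m inch '[[-0.001,0,0.045,0,0.3],[-0.001,0,0.075,0,0.3],[-0.001,0,0.083,0,0.3],[-0.001,0,0.083,0,0.6],[-0.001,0,0.083,0,1],[-0.001,0,0.083,0,1],[-0.001,0,0.083,0,1]]'; python3 - <<'E'
from h import *
to(.599,-.1045,.12)
E
```

```text
clock: 5.6
eef_pos: [0.5037, 0.2093, 0.0188]
tool_rot: [0.707, 0.707, 0.011, -0.011]
ft_force: [-0.4, -0.2, 5.7]
grip_width: 0.0288
t 5.6 tcp [0.5037 0.2093 0.0188] yaw 1.5714 zaxis [ 0.001  0.031 -1.   ] w 0.0288 f [-0.4 -0.2  5.7] bay [-0.1636  0.0291]
shift [-0.3106  0.0952 -0.1108] turn 0
```

```bash
python3 -m inch '[[0,0,-0.03,0,1],[0,0,-0.08,0,1],[0,0,-0.11,0,1],[-0.06,0.02,-0.11,0,1],[-0.12,0.04,-0.11,0,1],[-0.18,0.06,-0.11,0,1],[-0.24,0.08,-0.11,0,1],[-0.29,0.09,-0.11,0,1],[-0.311,0.095,-0.11,0,1],[-0.311,0.095,-0.11,0,1]]'; python3 - <<'E'
from h import *
to(.599,-.1045,.025)
for n in ("side","wrist"):
    im=bot.camera(n); cv2.imwrite(f"pics/{n}3.png",im[:,:,::-1])
E
```

```text
clock: 6.85
eef_pos: [0.5976, -0.1065, 0.1171]
tool_rot: [0.708, 0.706, 0.01, -0.012]
ft_force: [0.0, 0.3, -1.8]
grip_width: 0.0286
t 6.85 tcp [ 0.5976 -0.1065  0.1171] yaw 1.5689 zaxis [-0.003  0.03  -1.   ] w 0.0286 f [ 0.   0.3 -1.8] bay [0.1575 0.1027]
shift [-0.0009  0.0017  0.0921] turn 0
```

View pics/wrist3.png

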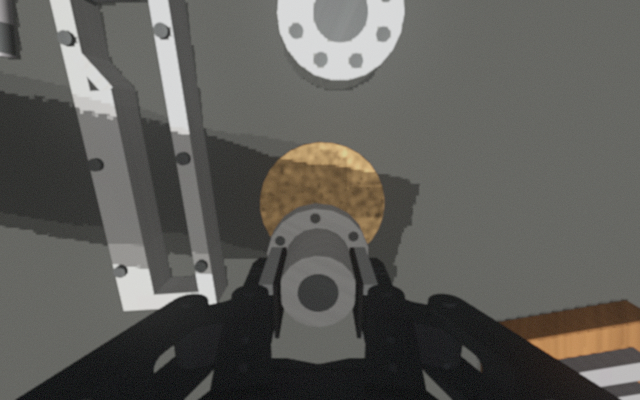

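View pics/side3.png

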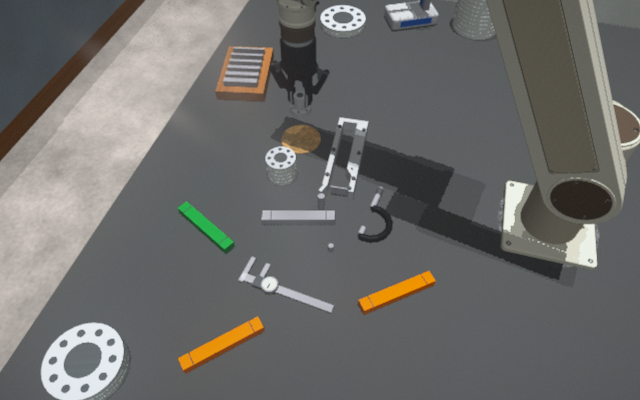

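```bash
python3 - <<'E'
from h import *
C=cam("wrist"); print(back(C,(322,142.),.003),back(C,(260,203.),.003),back(C,(385,203.),.003))
m=bot.masks_of("wrist","mat")[0]; e=np.array(m["extent"])*[640,400,640,400]; print(m["score"],e, back(C,(e[0]+e[2]/2,e[1]),.003))
E
```

```text
[ 0.60030329 -0.05445315  0.003     ] [ 0.55076246 -0.10257014  0.003     ] [ 0.65086883 -0.10249639  0.003     ]
0.74 [ 1.792  1.72  15.104 61.4  ] [0.38189553 0.04184414 0.003     ]
```

```bash
python3 -m inch '[[-0.001,0.001,0.05,0,1],[-0.001,0.001,0.08,0,1],[-0.001,0.001,0.093,0,1],[-0.001,0.001,0.0945,0,1],[-0.001,0.001,0.0945,0,1],[-0.001,0.001,0.0945,0,0.7],[-0.001,0.001,0.0945,0,0.3],[-0.001,0.001,0.0945,0,0.3],[-0.001,0.001,0.0945,0,0.3]]'; python3 - <<'E'
from h import *
to(.599,-.105,.15,3.41)
E
```

```text
clock: 8.12
eef_pos: [0.5989, -0.1035, 0.0237]
tool_rot: [0.707, 0.707, 0.01, -0.011]
ft_force: [0.3, 0.5, 0.2]
grip_width: 0.0599
t 8.12 tcp [ 0.5989 -0.1035  0.0237] yaw 1.5713 zaxis [-0.002  0.03  -1.   ] w 0.0599 f [0.3 0.5 0.2] bay [0.1547 0.1041]
shift [ 2.300e-03 -1.000e-04 -1.263e-01] turn -0.8779
```

```bash
python3 - <<'E'
from h import *
to(.535,.136,.13,3.41)
E
python3 -m inch '[[0.001,0,-0.05,0,0.3],[0.002,0,-0.1,0,0.3],[0.002,0,-0.126,0,0.3]]'
python3 - <<'E'
from h import *
im=bot.camera("wrist"); cv2.imwrite("pics/wrist4.png",im[:,:,::-1])
im=bot.camera("side"); cv2.imwrite("pics/side4.png",cv2.resize(im[80:240,220:400,::-1],None,fx=3,fy=3))
to(.535,.136,.12,3.41)
E
```

```text
t 8.12 tcp [ 0.5989 -0.1035  0.0237] yaw 1.5713 zaxis [-0.002  0.03  -1.   ] w 0.0599 f [0.3 0.5 0.2] bay [0.1547 0.1041]
shift [ 0.2426 -0.0639 -0.0991] turn -0.8779
clock: 8.5
eef_pos: [0.6005, -0.1055, 0.1528]
tool_rot: [0.707, 0.707, 0.011, -0.009]
ft_force: [0.3, 0.2, -0.5]
grip_width: 0.0599
t 8.6 tcp [ 0.6015 -0.1057  0.1537] yaw 1.5715 zaxis [ 0.006  0.028 -1.   ] w 0.0599 f [ 0.1 -0.5 -0.3] bay [0.1571 0.1066]
shift [ 0.2407 -0.0666  0.0401] turn -0.8778
```

View pics/wrist4.png

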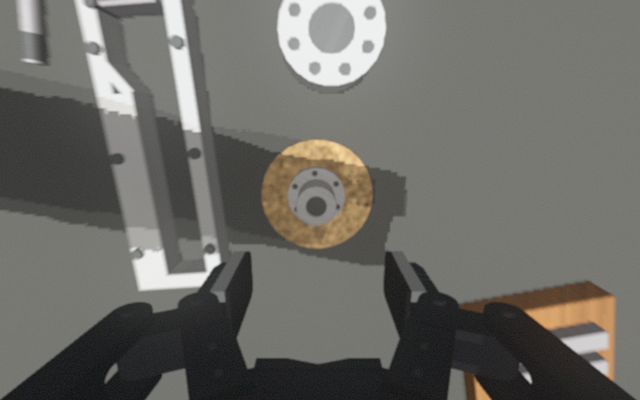

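View pics/side4.png

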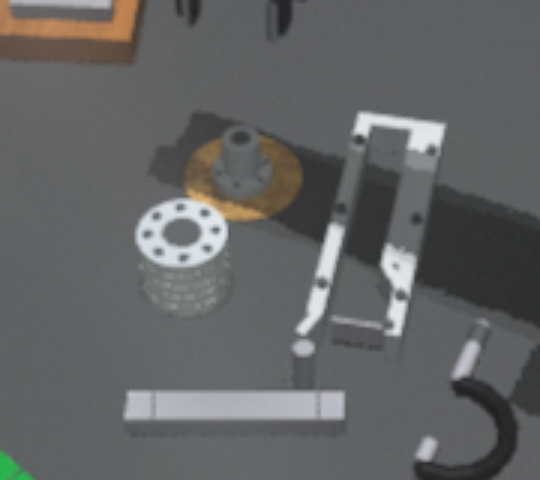

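The hub now stands upright in the middle of the mat: flange at (316,197) on the mat circle (317,194) in the wrist view. Next I'll go to the bar.

```bash
python3 -m inch '[[0.06,-0.015,0.01,-0.09,0.3],[0.12,-0.03,0.02,-0.18,0.3],[0.18,-0.045,0.04,-0.27,0.3],[0.241,-0.067,0.04,-0.36,0.3],[0.241,-0.067,0.04,-0.45,0.3],[0.241,-0.067,0.04,-0.54,0.3],[0.241,-0.067,0.04,-0.63,0.3],[0.241,-0.067,0.04,-0.72,0.3],[0.241,-0.067,0.04,-0.8,0.3],[0.241,-0.067,0.04,-0.878,0.3]]'
python3 -m inch '[[0,0,0,0,0.3]]'
python3 - <<'E'
from h import *
to(.535,.136,.12,3.41)
im=bot.camera("wrist"); cv2.imwrite("pics/wrist5.png",im[:,:,::-1])
E
```

```text
clock: 9.85
eef_pos: [0.5307, 0.1366, 0.1151]
tool_rot: [-0.137, 0.991, 0.015, -0.0]
ft_force: [-0.1, -0.8, 0.2]
grip_width: 0.0596
clock: 9.98
eef_pos: [0.5308, 0.1367, 0.1153]
tool_rot: [-0.133, 0.991, 0.015, -0.0]
ft_force: [-1.3, -0.6, 0.4]
grip_width: 0.0596
t 9.97 tcp [0.5308 0.1367 0.1153] yaw 3.4084 zaxis [-0.005  0.029 -1.   ] w 0.0596 f [-1.3 -0.6  0.4] bay [-0.0894  0.0516]
shift [-0.0039 -0.0016 -0.0047] turn -0.0008
```

View pics/wrist5.png

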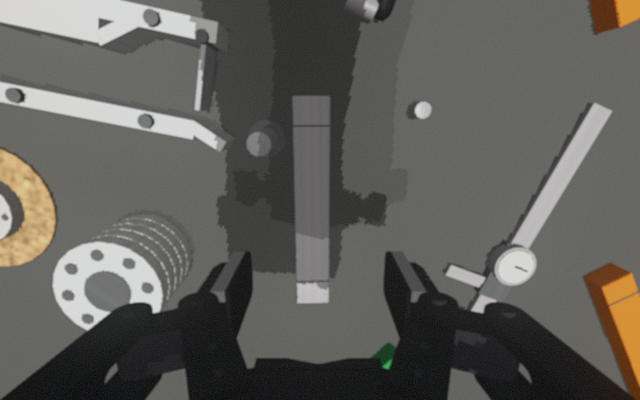

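```bash
python3 - <<'E'
from h import *
im=cv2.imread("pics/wrist5.png")
cv2.imwrite("pics/w5a.png",cv2.resize(im[85:315,220:400],None,fx=2.6*1.25,fy=2.6,interpolation=cv2.INTER_CUBIC)[:, :])
C=cam("wrist")
print("post top",w2b(back(C,(259,143),.045)),"pin top",w2b(back(C,(422,110),.018)))
cs=np.array([back(C,q,.02) for q in [(292.5,96),(329.5,96),(328.5,303),(297.5,303)]])
print(cs.round(4).tolist())
n=(cs[0]+cs[1])/2;t=(cs[2]+cs[3])/2;d=(n-t)/np.linalg.norm(n-t);print("len",np.linalg.norm(n-t),"ang",np.arctan2(d[1],d[0]),"org",n-.025*d,"x-60:",n-.085*d, [np.linalg.norm(cs[0]-cs[1]),np.linalg.norm(cs[2]-cs[3])])
E
```

```text
post top [-0.0453164   0.01033356] pin top [-0.14984821 -0.03116114]
[[0.4591, 0.1024, 0.02], [0.4526, 0.1266, 0.02], [0.6069, 0.1692, 0.02], [0.6131, 0.1448, 0.02]]
len 0.15989595014360475 ang -2.872577410551332 org [0.47995092 0.1211299  0.02      ] x-60: [0.5377929  0.13707683 0.02      ] [np.float64(0.025131685870814578), np.float64(0.02518593275415386)]
```

View pics/w5a.png

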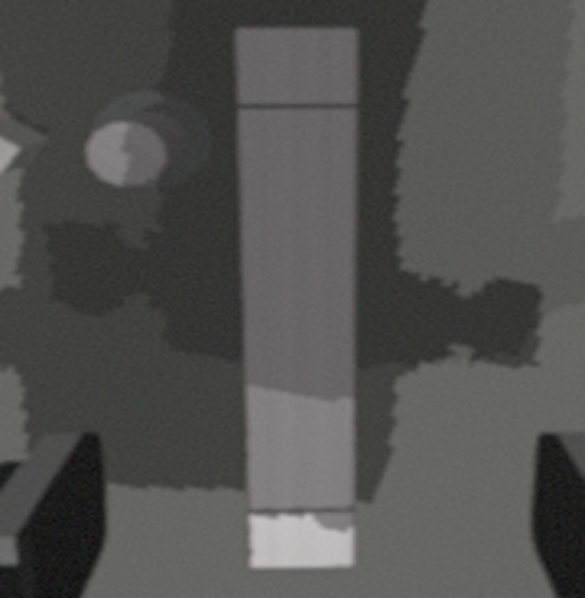

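```bash
python3 - <<'E'
from h import *
to(.536,.1365,.007,3.41)
E
```

```text
t 10.03 tcp [0.531  0.1367 0.1155] yaw 3.4075 zaxis [-0.004  0.029 -1.   ] w 0.0597 f [ 0.2 -0.1  0.1] bay [-0.0894  0.0517]
shift [-0.0044 -0.0047  0.1085] turn -0.0012
```

```bash
python3 -m inch '[[-0.004,-0.003,0.05,0,0.3],[-0.004,-0.004,0.09,0,0.3],[-0.004,-0.005,0.108,0,0.3],[-0.004,-0.005,0.108,0,0.3]]'; python3 - <<'E'
from h import *
st()
im=bot.camera("wrist"); cv2.imwrite("pics/wrist6.png",im[:,:,::-1])
E
```

```text
clock: 10.52
eef_pos: [0.5347, 0.1358, 0.0064]
tool_rot: [-0.133, 0.991, 0.015, -0.002]
ft_force: [1.3, -0.2, 0.8]
grip_width: 0.0601
t 10.53 tcp [0.5347 0.1358 0.0064] yaw 3.4084 zaxis [-0.007  0.029 -1.   ] w 0.0601 f [ 1.3 -0.2  0.8] bay [-0.0883  0.0553]
```

View pics/wrist6.png

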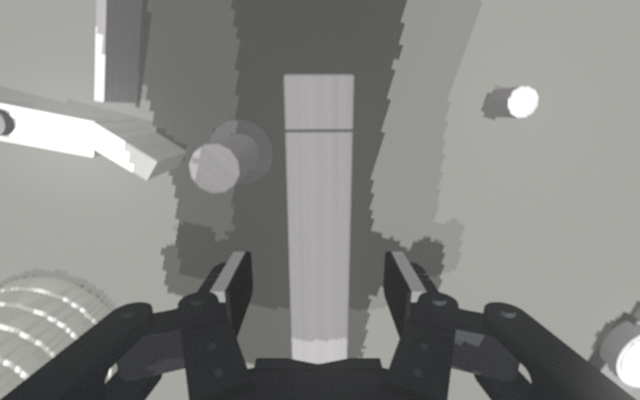

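The bar sits centred between the open jaws (nose edge row 75, columns 284–354), with the post top at (214,168). Closing now, after a relative measurement.

```bash
python3 - <<'E'
from h import *
C=cam("wrist")
n=back(C,(319,75),.02); q=back(C,(319,131),.02); t=back(C,(319.5,340),.02); po=back(C,(214,168),.045)
d=(n-t)[:2]/np.linalg.norm((n-t)[:2]); print("ang",np.arctan2(d[1],d[0]),"nose-scribe",np.linalg.norm(n-q))
v=(po-n)[:2]; print("perp",d[0]*v[1]-d[1]*v[0],"along from origin",d@v+.025, "tcp along from origin",d@(bot.get_obs()["eef_pos"]-n)[:2]+.025, "post",po,"pin",back(C,(523,101),.018))
E
python3 -m inch '[[0,0,0,0,0.5],[0,0,0,0,0.7],[0,0,0,0,0.9],[0,0,0,0,0.9],[0,0,0,0,0.9]]'; python3 - <<'E'
from h import *
st()
E
```

```text
ang -2.8727303681135585 nose-scribe 0.020095490817438392
perp 0.03420793587975379 along from origin -0.004841459374634396 tcp along from origin -0.05686479514856451 post [0.49479752 0.08964284 0.045     ] pin [0.44487567 0.19334679 0.018     ]
clock: 11.2
eef_pos: [0.5377, 0.1369, 0.0102]
tool_rot: [-0.134, 0.991, 0.015, 0.002]
ft_force: [-0.3, 1.0, 6.5]
grip_width: 0.0238
t 11.2 tcp [0.5377 0.1369 0.0102] yaw 3.4102 zaxis [ 0.     0.031 -1.   ] w 0.0238 f [-0.3  1.   6.5] bay [-0.0891  0.0584]
```

```bash
python3 -m inch '[[0,-0.002,-0.002,0,0.9],[0,-0.005,-0.003,0,0.9],[0,-0.009,-0.003,0,0.9],[0,-0.009,-0.003,0,0.9]]'; python3 - <<'E'
from h import *
st()
E
python3 -m inch '[[0,-0.001,0,0,0.9],[0,-0.002,0,0,0.9],[0,-0.002,0,0,0.9]]'; python3 - <<'E'
from h import *
p,M,y=st()
print("tool f",M.T@bot.get_obs()["ft_force"],bot.get_obs()["ft_torque"])
im=bot.camera("wrist"); cv2.imwrite("pics/wrist7.png",im[:,:,::-1])
E
```

```text
clock: 11.7
eef_pos: [0.5388, 0.127, 0.0108]
tool_rot: [-0.134, 0.991, 0.015, 0.0]
ft_force: [-0.1, 0.3, -4.1]
grip_width: 0.024
t 11.7 tcp [0.5388 0.127  0.0108] yaw 3.4095 zaxis [-0.003  0.03  -1.   ] w 0.024 f [-0.1  0.3 -4.1] bay [-0.0792  0.0589]
clock: 12.08
eef_pos: [0.5396, 0.1256, 0.0113]
tool_rot: [-0.134, 0.991, 0.015, 0.001]
ft_force: [-0.4, -0.2, -5.3]
grip_width: 0.0246
t 12.07 tcp [0.5396 0.1256 0.0113] yaw 3.4103 zaxis [-0.002  0.03  -1.   ] w 0.0246 f [-0.4 -0.2 -5.3] bay [-0.0778  0.0596]
tool f [ 0.50131319 -0.19919583  5.24623925] [-0.02893459 -0.03787126  0.04285068]
```

View pics/wrist7.png

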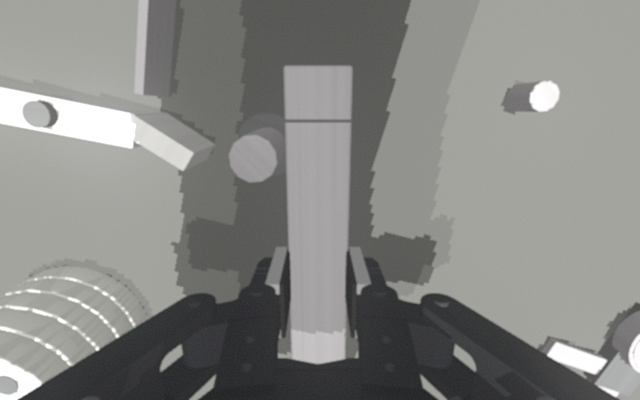

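```bash
python3 - <<'E'
from h import *
C=cam("wrist")
n=back(C,(318.5,66),.02); t=back(C,(319,340),.02); po=back(C,(254,159),.045)
d=(n-t)[:2]/np.linalg.norm((n-t)[:2]); print("ang",np.arctan2(d[1],d[0]))
v=(po-n)[:2]; print("perp",d[0]*v[1]-d[1]*v[0],"along from origin",d@v+.025, "tcp along from origin",d@(bot.get_obs()["eef_pos"]-n)[:2]+.025, "post",po,"pin",back(C,(544,96),.018))
for z in(.02,):
  print(np.linalg.norm(back(C,(285,66),z)-back(C,(352,66),z)),np.linalg.norm(back(C,(246,159),.045)-back(C,(262,159),.045)))
E
```

```text
ang -2.8715969024741144
perp 0.02187876520446792 along from origin -0.005949424275197145 tcp along from origin -0.06032014092609405 post [0.49298392 0.09025532 0.045     ] pin [0.44385054 0.19200023 0.018     ]
0.025030136878130875 0.005183537821795677
```

```bash
sed -i 's/^BAY=.*/BAY=np.array([0.4879,0.0446,-1.5068])/' h.py; python3 - <<'E'
import numpy as np
def rows(r0,phis):
    for f in phis:
        c,s=np.cos(f),np.sin(f);r=np.array([c*r0[0]-s*r0[1],s*r0[0]+c*r0[1]])-r0
        print(np.degrees(f).round(1),[round(r[0],4),round(-r[1],4),0.0,round(-np.degrees(f)/120,4)])
rows(np.array([-.0544,-.0222]),np.linspace(0,.68,8)[1:])
E
```

```text
5.6 [np.float64(0.0024), np.float64(0.0052), 0.0, np.float64(-0.0464)]
11.1 [np.float64(0.0053), np.float64(0.0101), 0.0, np.float64(-0.0928)]
16.7 [np.float64(0.0087), np.float64(0.0147), 0.0, np.float64(-0.1391)]
22.3 [np.float64(0.0125), np.float64(0.019), 0.0, np.float64(-0.1855)]
27.8 [np.float64(0.0167), np.float64(0.0228), 0.0, np.float64(-0.2319)]
33.4 [np.float64(0.0212), np.float64(0.0263), 0.0, np.float64(-0.2783)]
39.0 [np.float64(0.0261), np.float64(0.0293), 0.0, np.float64(-0.3247)]
```

```bash
python3 -m inch '[[0.002,0.0055,0.0005,-0.046,0.9],[0.005,0.0105,0.001,-0.093,0.9],[0.0085,0.015,0.001,-0.139,0.9],[0.0125,0.0193,0.001,-0.186,0.9],[0.0165,0.0231,0.001,-0.232,0.9],[0.021,0.0266,0.001,-0.278,0.9],[0.026,0.0296,0.001,-0.325,0.9],[0.026,0.0296,0.001,-0.325,0.9]]'; python3 - <<'E'
from h import *
st()
im=bot.camera("wrist"); cv2.imwrite("pics/wrist8.png",im[:,:,::-1])
E
```

```text
clock: 13.12
eef_pos: [0.5064, 0.1474, 0.0112]
tool_rot: [-0.457, 0.889, 0.014, 0.006]
ft_force: [-0.1, -1.0, -5.1]
grip_width: 0.0243
t 13.12 tcp [0.5064 0.1474 0.0112] yaw 4.0902 zaxis [-0.002  0.03  -1.   ] w 0.0243 f [-0.1 -1.  -5.1] bay [-0.1014  0.025 ]
```

View pics/wrist8.png

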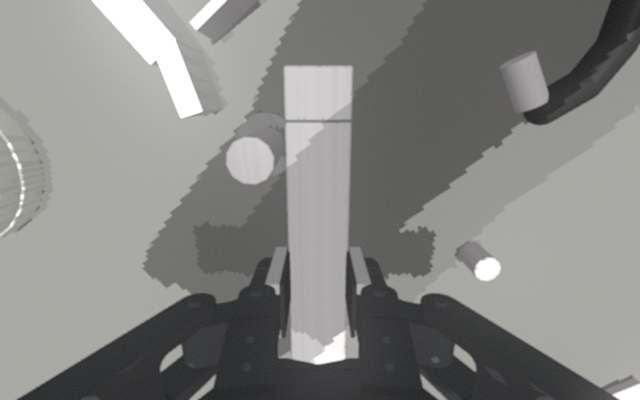

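```bash
python3 - <<'E'
from h import *
C=cam("wrist")
n=back(C,(318.5,66),.02); t=back(C,(319,340),.02); po=back(C,(250,160),.045)
d=(n-t)[:2]/np.linalg.norm((n-t)[:2]); th=np.arctan2(d[1],d[0]);print("ang",th)
v=(po-n)[:2]; print("perp",d[0]*v[1]-d[1]*v[0],"along from origin",d@v+.025, "tcp along from origin",d@(bot.get_obs()["eef_pos"]-n)[:2]+.025, "post",po)
r0=np.array([-.0544,-.023])
F=-1.507-th; print(F)
for f in np.linspace(0,F,8)[1:]:
        c,s=np.cos(f),np.sin(f);q=np.array([-.0544,-.022-.001*(1-f/F)]);r=np.array([c*q[0]-s*q[1],s*q[0]+c*q[1]])-r0
        print(np.degrees(f).round(1),r[0].round(4),(-r[1]).round(4),0.0,(-np.degrees(f)/120).round(4))
E
```

```text
ang -2.1922413986629214
perp 0.022766060571343824 along from origin -0.005539797607397586 tcp along from origin -0.060344616507669556 post [0.49304767 0.08964319 0.045     ]
0.6852413986629216
5.6 0.0025 0.0051 0.0 -0.0467
11.2 0.0055 0.0099 0.0 -0.0935
16.8 0.0089 0.0144 0.0 -0.1402
22.4 0.0127 0.0185 0.0 -0.187
28.0 0.0169 0.0222 0.0 -0.2337
33.7 0.0214 0.0256 0.0 -0.2804
39.3 0.0262 0.0285 0.0 -0.3272
```

```bash
python3 -m inch '[[0.0025,0.005,0.001,-0.047,0.9],[0.0055,0.01,0.001,-0.0935,0.9],[0.009,0.0145,0.001,-0.14,0.9],[0.0125,0.0185,0.001,-0.187,0.9],[0.017,0.022,0.001,-0.234,0.9],[0.0215,0.0255,0.001,-0.28,0.9],[0.026,0.0285,0.001,-0.327,0.9],[0.026,0.0285,0.001,-0.327,0.9],[0.026,0.0285,0.001,-0.327,0.9]]'; python3 - <<'E'
from h import *
st()
im=bot.camera("wrist"); cv2.imwrite("pics/wrist9.png",im[:,:,::-1])
im=bot.camera("side"); cv2.imwrite("pics/side9.png",cv2.resize(im[100:300,220:420,::-1],None,fx=3,fy=3))
E
```

```text
clock: 14.3
eef_pos: [0.4685, 0.1432, 0.0105]
tool_rot: [0.728, -0.685, -0.011, -0.01]
ft_force: [-3.8, 1.8, 4.7]
grip_width: 0.0238
t 14.3 tcp [0.4685 0.1432 0.0105] yaw 4.7741 zaxis [-0.002  0.031 -1.   ] w 0.0238 f [-3.8  1.8  4.7] bay [-0.0997 -0.0131]
```

View pics/wrist9.png

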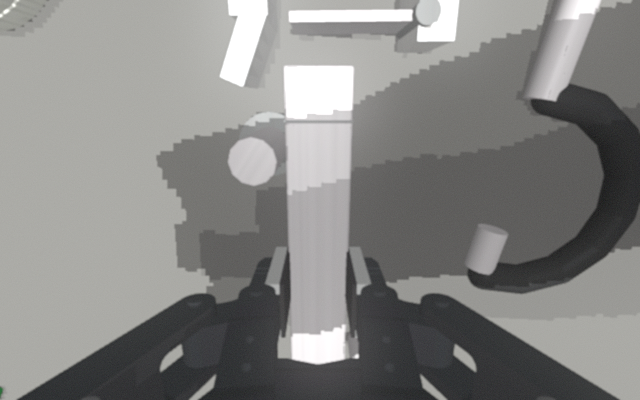

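View pics/side9.png

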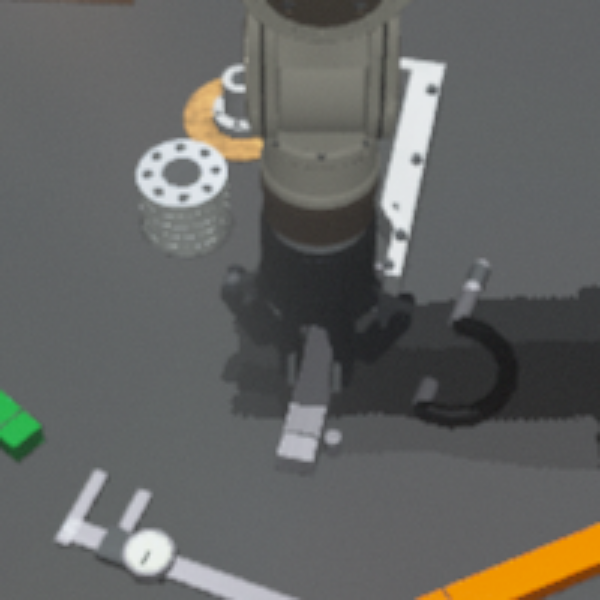

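In line now: the bar lies against the post, the shut gate leaf (row 15) is square to it, and the pin is clear at its right. I'll slide it forward, still gripped.

```bash
python3 -m inch '[[0.004,0.0005,0,0,0.9],[0.01,0.0005,0,0,0.9],[0.016,0.0005,0,0,0.9],[0.022,0.0005,0,0,0.9],[0.028,0.0005,0,0,0.9],[0.028,0.0005,0,0,0.9]]'; python3 - <<'E'
from h import *
st()
im=bot.camera("wrist"); cv2.imwrite("pics/wrist10.png",im[:,:,::-1])
E
```

```text
clock: 15.15
eef_pos: [0.47, 0.1178, 0.0105]
tool_rot: [0.729, -0.684, -0.013, -0.013]
ft_force: [-6.7, 10.1, 9.4]
grip_width: 0.0241
t 15.15 tcp [0.47   0.1178 0.0105] yaw 4.7762 zaxis [-0.002  0.037 -0.999] w 0.0241 f [-6.7 10.1  9.4] bay [-0.0742 -0.0131]
```

View pics/wrist10.png

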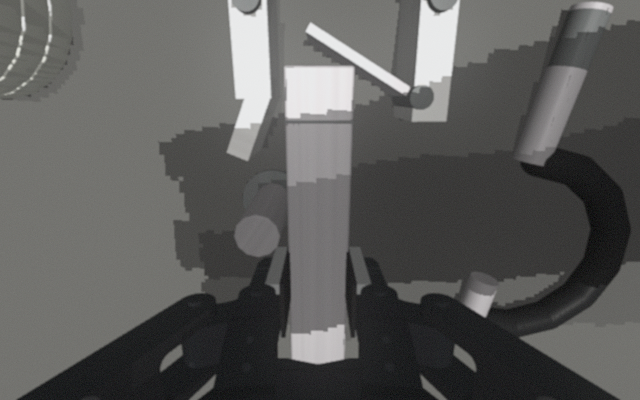

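```bash
python3 - <<'E'
from h import *
C=cam("wrist")
for q in[(459,300),(468,275),(490,318)]: print(w2b(back(C,q,.014)).round(4))
print("nose",w2b(back(C,(319,66),.02)),"datum face",w2b(back(C,(272,60),.03)),"lead",w2b(back(C,(249,160),.03)))
E
```

```text
[-0.0915 -0.0801]
[-0.0781 -0.0825]
[-0.1016 -0.0964]
nose [ 0.01119883 -0.01348128] datum face [0.01227469 0.00226035] lead [-0.02137578  0.01215032]
```

```bash
python3 -m inch '[[0,0,0,0,0.7],[0,0,0,0,0.5],[0,0,0,0,0.5],[-0.015,0,0,0,0.5],[-0.033,0,0,0,0.5],[-0.042,0,0,0,0.5],[-0.042,0,0,0,0.5]]'; python3 - <<'E'
from h import *
st()
im=bot.camera("wrist"); cv2.imwrite("pics/wrist11.png",im[:,:,::-1])
im=bot.camera("side"); cv2.imwrite("pics/side11.png",cv2.resize(im[100:300,220:420,::-1],None,fx=3,fy=3))
E
```

```text
clock: 16.08
eef_pos: [0.4669, 0.1578, 0.0104]
tool_rot: [0.73, -0.683, -0.011, -0.01]
ft_force: [-1.1, -0.4, -0.1]
grip_width: 0.0429
t 16.07 tcp [0.4669 0.1578 0.0104] yaw 4.778 zaxis [-0.002  0.03  -1.   ] w 0.0429 f [-1.1 -0.4 -0.1] bay [-0.1143 -0.0137]
```

View pics/wrist11.png

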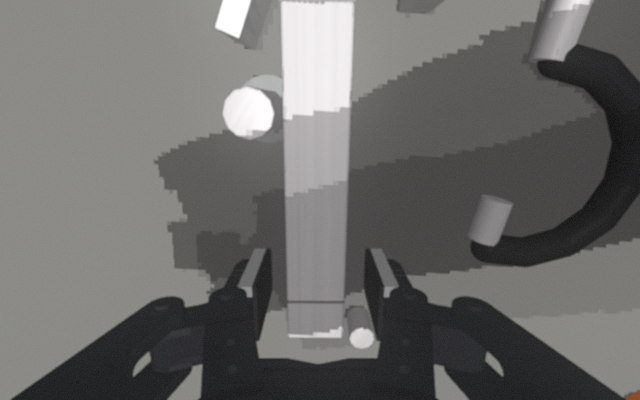

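View pics/side11.png

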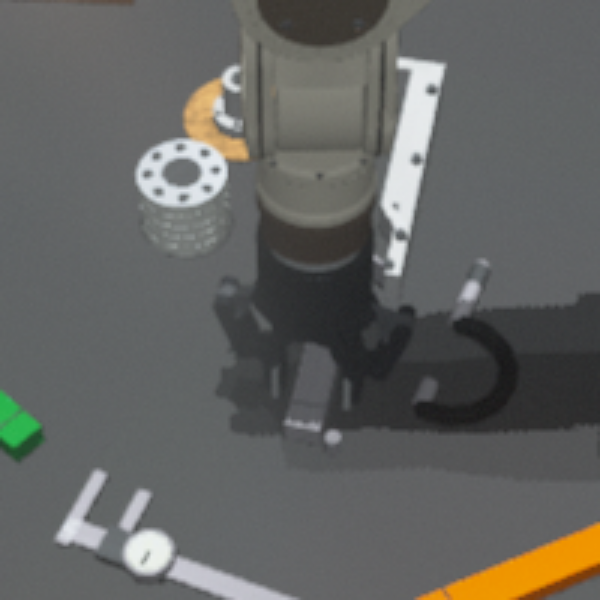

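```bash
python3 -m inch '[[0,0,-0.001,0,0.7],[0,0,-0.001,0,0.9],[0,0,-0.001,0,0.9],[0,0,-0.002,0,0.9],[0.008,0,-0.002,0,0.9],[0.016,0,-0.002,0,0.9],[0.025,0,-0.002,0,0.9],[0.034,0,-0.002,0,0.9],[0.042,0,-0.002,0,0.9],[0.042,0,-0.002,0,0.9]]'; python3 - <<'E'
from h import *
st()
im=bot.camera("wrist"); cv2.imwrite("pics/wrist12.png",im[:,:,::-1])
E
```

```text
clock: 17.42
eef_pos: [0.4702, 0.1138, 0.0117]
tool_rot: [0.729, -0.685, -0.01, -0.01]
ft_force: [0.6, 1.9, 3.4]
grip_width: 0.0242
t 17.43 tcp [0.4702 0.1138 0.0117] yaw 4.7747 zaxis [-0.001  0.029 -1.   ] w 0.0242 f [0.6 1.9 3.4] bay [-0.0701 -0.0132]
```

View pics/wrist12.png

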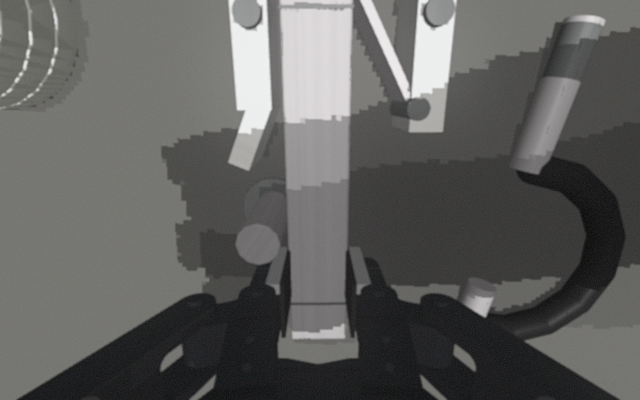

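```bash
python3 -m inch '[[0,0,0,0,0.7],[0,0,0,0,0.5],[0,0,0,0,0.5],[0,0,-0.05,0,0.5],[0,0,-0.1,0,0.7],[-0.02,0,-0.1,0.08,0.9],[-0.04,0,-0.1,0.16,1],[-0.055,0,-0.1,0.24,1]]'; python3 - <<'E'
from h import *
to(*b2w(-.125,-.015),.11,3.205)
E
```

```text
clock: 18.48
eef_pos: [0.4658, 0.1671, 0.1125]
tool_rot: [-0.534, 0.845, 0.013, 0.007]
ft_force: [0.3, -0.2, -0.3]
grip_width: -0.0001
t 18.48 tcp [0.4658 0.1671 0.1125] yaw 4.2677 zaxis [-0.003  0.029 -1.   ] w -0.0001 f [ 0.3 -0.2 -0.3] bay [-0.1236 -0.0142]
shift [-0.0007  0.0013  0.0026] turn 0.5074
```

```bash
python3 -m inch '[[-0.001,0.001,0,0.085,1],[-0.001,0.001,0,0.17,1],[-0.001,0.001,0,0.255,1],[-0.001,0.001,0,0.34,1],[-0.001,0.001,0,0.425,1],[-0.001,0.001,0,0.507,1],[-0.001,0.001,0,0.507,1]]'; python3 - <<'E'
from h import *
to(*b2w(-.125,-.015),.11,3.205)
for n in("wrist","scene"):
    im=bot.camera(n); cv2.imwrite(f"pics/{n}13.png",im[:,:,::-1])
to(*b2w(-.125,-.015),.007,3.205)
E
```

```text
clock: 19.35
eef_pos: [0.4654, 0.1677, 0.1123]
tool_rot: [-0.036, 0.999, 0.015, -0.001]
ft_force: [-0.7, -0.5, -0.3]
grip_width: 0.0001
t 19.35 tcp [0.4654 0.1677 0.1123] yaw 3.2134 zaxis [-0.004  0.029 -1.   ] w 0.0001 f [-0.7 -0.5 -0.3] bay [-0.1243 -0.0146]
shift [0.0004 0.0006 0.0023] turn 0.004
t 19.45 tcp [0.4656 0.1679 0.1125] yaw 3.2141 zaxis [-0.003  0.029 -1.   ] w 0.0001 f [-0.3  0.5 -0.1] bay [-0.1244 -0.0144]
shift [ 0.0005 -0.0026  0.1054] turn 0.0043
```

View pics/wrist13.png

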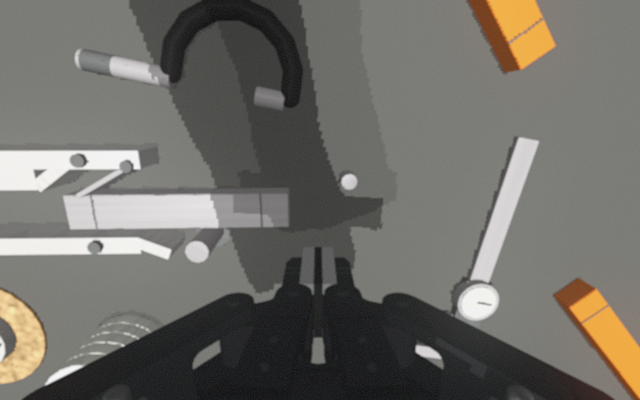

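View pics/scene13.png

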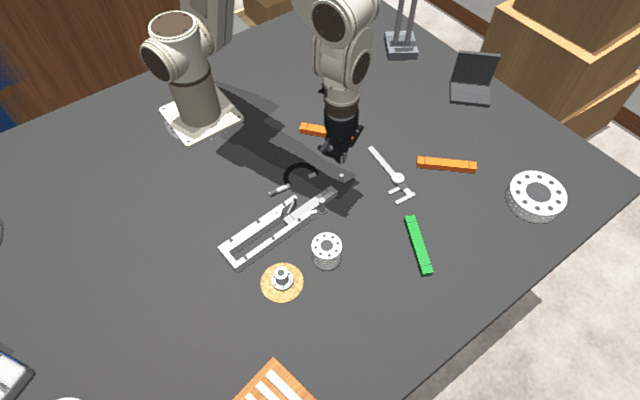

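```bash
python3 - <<'E'
from h import *
C=cam("wrist")
for nm,q,z in[("tail -y",(288.5,189),.02),("tail +y",(288.5,226.5),.02),("nose -y",(65,197),.02),("nose+y",(70,229),.02),("post",(197,252),.045),("pin",(349,182),.018),("datum x0 face",(143,238),.03)]: print(nm,w2b(back(C,q,z)).round(4))
E
```

```text
tail -y [-0.1059 -0.029 ]
tail +y [-0.1054 -0.0003]
nose -y [ 0.0531 -0.0232]
nose+y [0.0542 0.001 ]
post [-0.0449  0.0088]
pin [-0.1499 -0.0338]
datum x0 face [-0.0026  0.0044]
```

```bash
python3 -m inch '[[0.0005,-0.001,0.05,0.004,1],[0,-0.0015,0.09,0.004,1],[0,-0.002,0.104,0.004,1],[0,-0.002,0.104,0.004,1]]'; python3 - <<'E'
from h import *
to(*b2w(-.06,-.0145),.008,3.205)
im=bot.camera("wrist"); cv2.imwrite("pics/wrist14.png",im[:,:,::-1])
E
```

```text
clock: 19.95
eef_pos: [0.4652, 0.1689, 0.0082]
tool_rot: [-0.031, 0.999, 0.015, -0.002]
ft_force: [-0.2, -0.8, 1.0]
grip_width: -0.0001
t 19.95 tcp [0.4652 0.1689 0.0082] yaw 3.2039 zaxis [-0.004  0.029 -1.   ] w -0.0001 f [-0.2 -0.8  1. ] bay [-0.1255 -0.0147]
shift [-0.0003 -0.0655 -0.0017] turn -0.0005
```

View pics/wrist14.png

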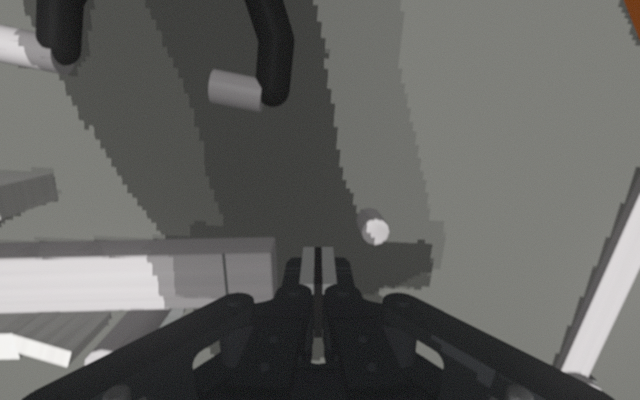

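```bash
python3 -m inch '[[0,-0.006,0,0,1],[0,-0.014,0,0,1],[0,-0.023,-0.001,0,1],[0,-0.032,-0.001,0,1],[0,-0.041,-0.001,0,1],[0,-0.05,-0.0015,0,1],[0,-0.057,-0.0015,0,1]]'; python3 - <<'E'
from h import *
to(*b2w(.04,-.0145),.008,3.205)
im=bot.camera("wrist"); cv2.imwrite("pics/wrist15.png",im[:,:,::-1])
E
```

```text
clock: 20.88
eef_pos: [0.4711, 0.1132, 0.0101]
tool_rot: [-0.031, 0.999, 0.017, 0.001]
ft_force: [-0.7, 6.6, 4.8]
grip_width: 0.0
t 20.88 tcp [0.4711 0.1132 0.0101] yaw 3.2036 zaxis [ 0.001  0.034 -0.999] w 0.0 f [-0.7  6.6  4.8] bay [-0.0695 -0.0124]
shift [ 0.0019 -0.1095 -0.0016] turn -0.0007
```

View pics/wrist15.png

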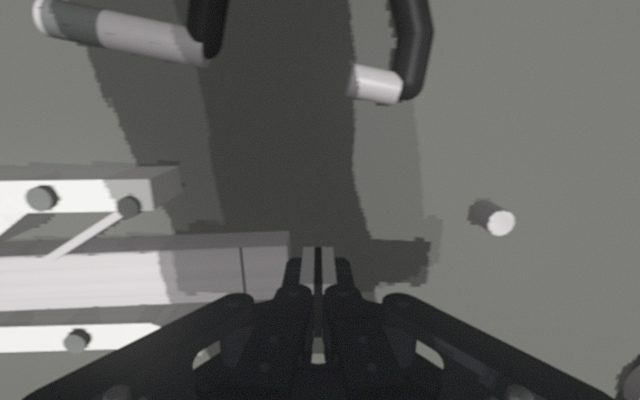

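```bash
python3 -m inch '[[0.001,-0.01,0,0,1],[0.002,-0.02,-0.0005,0,1],[0.002,-0.03,-0.001,0,1],[0.002,-0.04,-0.001,0,1],[0.002,-0.05,-0.001,0,1],[0.002,-0.06,-0.001,0,1]]'; python3 - <<'E'
from h import *
to(*b2w(.0375,-.0145),.008,3.205)
im=bot.camera("wrist"); cv2.imwrite("pics/wrist16.png",im[:,:,::-1])
im=bot.camera("scene"); cv2.imwrite("pics/scene16.png",cv2.resize(im[100:300,200:440,::-1],None,fx=3,fy=3))
E
```

```text
clock: 21.68
eef_pos: [0.4738, 0.0539, 0.0099]
tool_rot: [-0.031, 0.999, 0.018, 0.002]
ft_force: [-0.3, 9.3, 8.6]
grip_width: -0.0005
t 21.68 tcp [0.4738 0.0539 0.0099] yaw 3.2044 zaxis [ 0.003  0.035 -0.999] w -0.0005 f [-0.3  9.3  8.6] bay [-0.0102 -0.0135]
shift [ 0.0009 -0.0478  0.0002] turn -0.0003
```

View pics/wrist16.png

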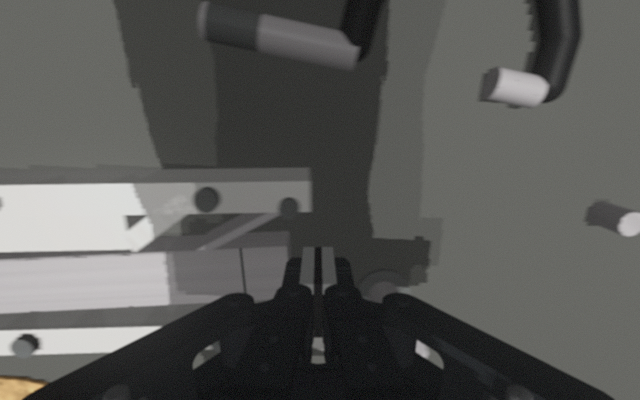

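View pics/scene16.png

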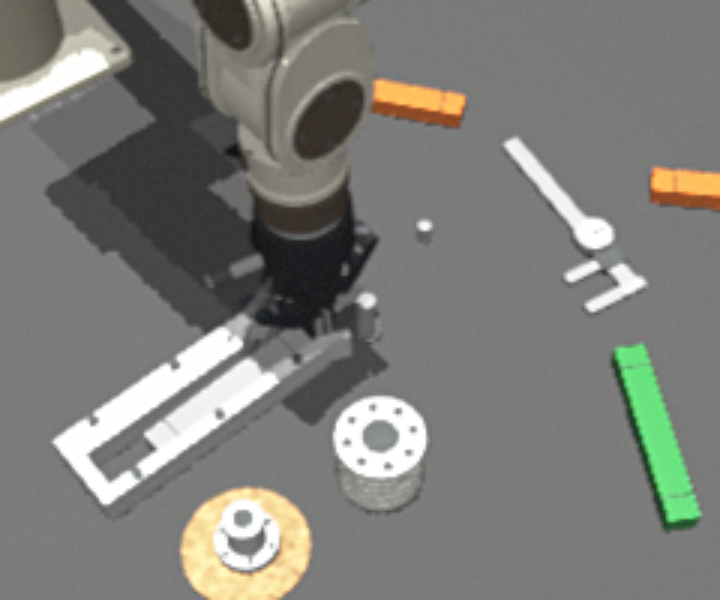

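```bash
python3 -m inch '[[0.0005,-0.008,0,0,1],[0.001,-0.017,0,0,1],[0.001,-0.026,0,0,1],[0.001,-0.034,0,0,1],[0.001,-0.041,0,0,1],[0.001,-0.044,0,0,1]]'; python3 - <<'E'
from h import *
to(*b2w(.0375,-.0145),.008,3.205)
im=bot.camera("wrist"); cv2.imwrite("pics/wrist17.png",im[:,:,::-1])
E
```

```text
clock: 22.52
eef_pos: [0.4762, 0.0106, 0.0093]
tool_rot: [-0.032, 0.999, 0.018, 0.003]
ft_force: [1.0, 11.3, 12.6]
grip_width: 0.0
t 22.52 tcp [0.4762 0.0106 0.0093] yaw 3.2045 zaxis [ 0.005  0.036 -0.999] w 0.0 f [ 1.  11.3 12.6] bay [ 0.0332 -0.0139]
shift [ 0.0006 -0.0043  0.0011] turn -0.0002
```

View pics/wrist17.png

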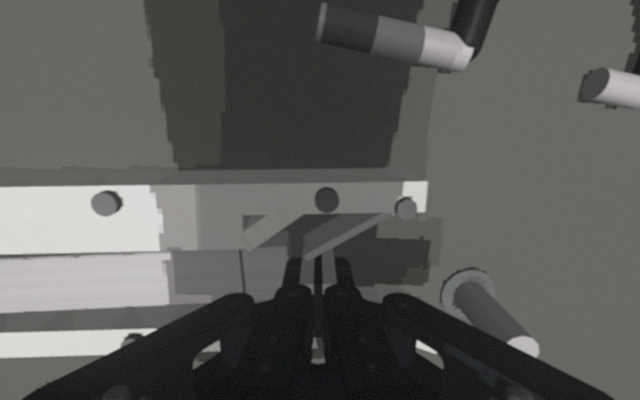

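```bash
python3 -m inch '[[0,-0.002,-0.0005,0,1],[0,-0.003,-0.0005,0,1],[0,-0.003,-0.0005,0,1]]'; python3 -m inch '[[0,-0.002,0,0,1],[0,-0.002,0,0,1]]'; python3 -m inch '[[0,-0.002,0,0,1],[0,-0.002,0,0,1]]'; python3 - <<'E'
from h import *
to(*b2w(.0375,-.0145),.008,3.205)
im=bot.camera("wrist"); cv2.imwrite("pics/wrist18.png",im[:,:,::-1])
E
```

```text
clock: 22.95
eef_pos: [0.476, 0.0073, 0.0093]
tool_rot: [-0.031, 0.999, 0.017, 0.003]
ft_force: [1.0, 10.4, 10.4]
grip_width: -0.0
clock: 23.2
eef_pos: [0.4762, 0.0053, 0.0093]
tool_rot: [-0.032, 0.999, 0.018, 0.003]
ft_force: [1.1, 10.0, 10.5]
grip_width: 0.0004
clock: 23.45
eef_pos: [0.4762, 0.0046, 0.0094]
tool_rot: [-0.032, 0.999, 0.019, 0.003]
ft_force: [-0.2, 12.6, 11.6]
grip_width: -0.0
t 23.45 tcp [0.4762 0.0046 0.0094] yaw 3.2052 zaxis [ 0.004  0.038 -0.999] w -0.0 f [-0.2 12.6 11.6] bay [ 0.0392 -0.0142]
shift [0.0003 0.0017 0.0014] turn 0.0001
```

View pics/wrist18.png

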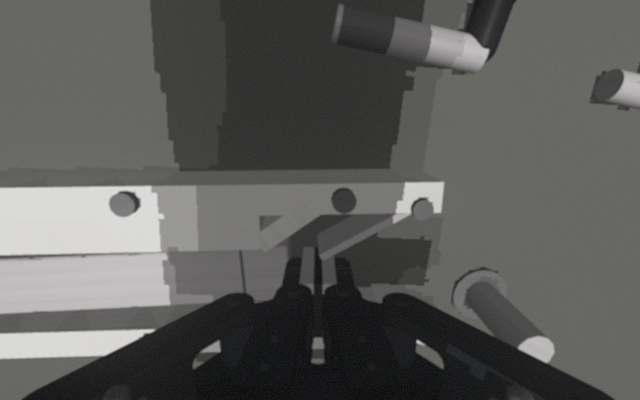

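```bash
python3 -m inch '[[0,-0.002,0,0,1],[0,-0.002,0,0,1]]';  python3 -m inch '[[0,-0.002,0,0,1],[0,-0.002,0,0,1]]'; python3 - <<'E'
from h import *
st()
for n in("scene","side"):
    im=bot.camera(n); cv2.imwrite(f"pics/{n}19.png",cv2.resize(im[90:290,200:440,::-1],None,fx=3,fy=3))
E
```

```text
clock: 23.75
eef_pos: [0.4762, 0.0044, 0.0094]
tool_rot: [-0.033, 0.999, 0.021, 0.003]
ft_force: [0.2, 18.2, 12.6]
grip_width: -0.0004
clock: 24.0
eef_pos: [0.4762, 0.0042, 0.0095]
tool_rot: [-0.033, 0.999, 0.023, 0.003]
ft_force: [0.7, 23.6, 12.8]
grip_width: 0.0
t 24.0 tcp [0.4762 0.0042 0.0095] yaw 3.2077 zaxis [ 0.004  0.046 -0.999] w 0.0 f [ 0.7 23.6 12.8] bay [ 0.0396 -0.0143]
```

View pics/scene19.png

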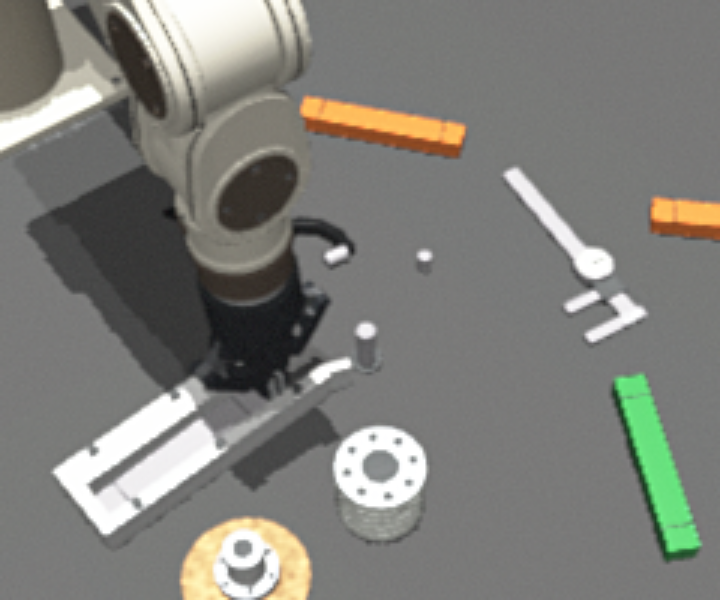

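```bash
python3 -m inch '[[0,0.004,0,0,1],[0,0.0075,0,0,1],[0,0.0075,0,0,1],[0,0.0085,-0.03,0,1],[0,0.0095,-0.06,0,1],[0,0.0105,-0.1,0,1],[0,0.0105,-0.15,0,1],[0,0.0105,-0.15,0,1]]'; python3 - <<'E'
from h import *
st()
im=bot.camera("wrist"); cv2.imwrite("pics/wrist20.png",im[:,:,::-1])
E
```

```text
clock: 25.1
eef_pos: [0.476, 0.002, 0.1612]
tool_rot: [-0.03, 0.999, 0.014, 0.004]
ft_force: [0.9, -0.5, -0.2]
grip_width: -0.0003
t 25.1 tcp [0.476  0.002  0.1612] yaw 3.2021 zaxis [ 0.007  0.028 -1.   ] w -0.0003 f [ 0.9 -0.5 -0.2] bay [ 0.0418 -0.0146]
```

View pics/wrist20.png

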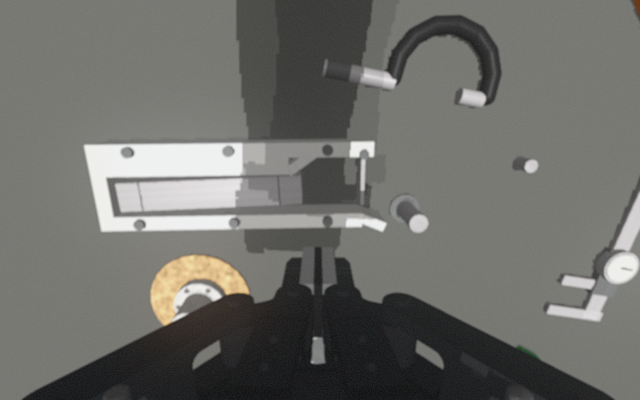

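The gate leaf stands square again at (363,178), and the bar lies in the channel with its nose at column ~115 and tail at ~303. Next I'll measure it.

```bash
python3 - <<'E'
from h import *
im=cv2.imread("pics/wrist20.png")
cv2.imwrite("pics/w20a.png",cv2.resize(im[130:245,75:395],None,fx=2.5,fy=2.5,interpolation=cv2.INTER_CUBIC))
C=cam("wrist"); pr=lambda x,y,z:proj(C,[*b2w(x,y),z])[0].round(1)
print("exp nose home",pr(.212,-.013,.02),"8mm off",pr(.204,-.013,.02),"tail",pr(.052,-.013,.02),"stop top",pr(.212,-.013,.03),"gate tip top",pr(0,-.006,.028),"hinge",pr(0,-.048,.028))
E
```

```text
exp nose home [114.8 198.4] 8mm off [124.3 198.3] tail [301.3 196.2] stop top [108.1 201.5] gate tip top [361.9 205.7] hinge [363.5 156.7]
```

View pics/w20a.png

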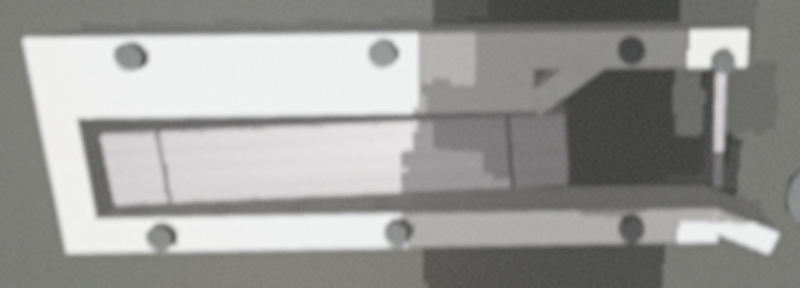

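```bash
python3 - <<'E'
from h import *
C=cam("wrist"); f=lambda u,v:w2b(back(C,(u/2.5+75,v/2.5+130),.02))
a,b,c,d=f(100,132),f(113,206),f(566,112),f(569,186); n=(a+b)/2;t=(c+d)/2;u=(n-t)/np.linalg.norm(n-t)
print(n,t,"ang",np.arctan2(u[1],u[0]),"origin",n-.025*u)
g=lambda u,v:w2b(back(C,(u/2.5+75,v/2.5+130),.028)); print("leaf",g(720,62),g(719,150))
for q in ("scene","side"):
    im=bot.camera(q); cv2.imwrite(f"pics/{q}20.png",im[:,:,::-1])
r=bot.spot_point("wrist","hub"); print(r[:1])
E
```

```text
[ 0.2095308  -0.01353386] [ 0.05126255 -0.0187438 ] ang 0.0329065204244786 origin [ 0.18454434 -0.01435637]
leaf [ 0.00050186 -0.04959724] [-0.00013879 -0.01987615]
[{'point': [0.3183, 0.7495], 'score': 0.7}]
```

View pics/scene20.png

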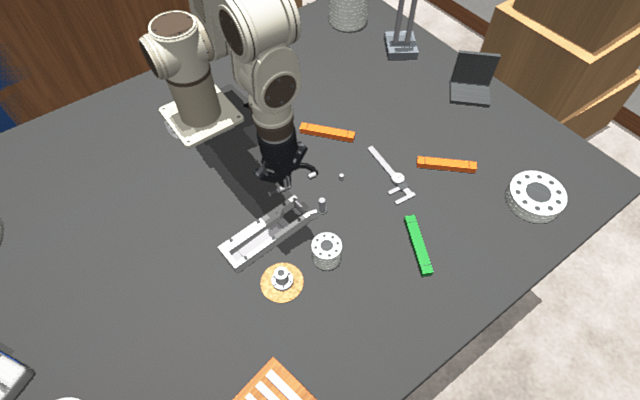

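View pics/side20.png

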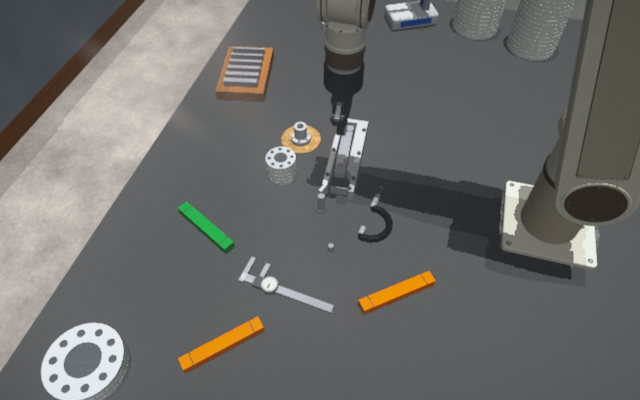

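All checks agree: bar origin in the bay is (0.1845, -0.014), tilted 0.033 rad, with the gate shut, the hub on the mat and the bystanders unmoved. Handing in.

```bash
python3 - <<'E'
from h import *
st(); print(bot.job_done())
E
```

```text
t 25.3 tcp [0.4719 0.0027 0.1557] yaw 3.2025 zaxis [-0.005  0.029 -1.   ] w -0.0003 f [ 1.2 -0.8 -1.1] bay [ 0.0408 -0.0187]
the job is handed in; nothing more can be done
None
```

The job is done and handed in at 25.3 s of the 64 s; the hand-in reports no verdict, so what follows is my own last checks.

**What I did**
- **Hub:** I lifted it off and stood it on the cork mat.
- **Swing:** I gripped the bar from above and slid it about the post until it was in line. I then slid it, still gripped, through the opening gate in two moves.
- **Push home:** I pushed it from the tail with shut fingers until it stopped moving and the force rose from 12 to 24 N. Then I backed off and rose straight out.

**Last checks**
- **Bar:** its origin is at x = 0.1845, y = -0.014 m in the bay, at 0.033 rad to the rails. The nose is about 2.5 mm from the end stop by camera. All are within tolerance.
- **Gate:** the leaf lies on the x = 0 line, so it is shut.
- **Hub:** it stands upright in the middle of the mat, with no visible lean.
- **Bystanders:** the stack, micrometer and caliper look unmoved. I compared these by eye only.
- **Arm:** it stands clear, 0.156 m above the plate.

**Disagreements**
- Wrist-camera positions differed by 2 to 3 mm between tool headings. I handled that by measuring the bar directly against the post.
- An early turn ran into the last joint's limit and left the tool tilted about 0.03 rad for the rest of the job.
- The scribed line measured about 20 mm from the bar's nose, not the 30 mm stated. It was the only steel bar and measured 160 mm long, so I went ahead.
- During the swing the gripper carried about 5 N of the bar's 6 N weight. The bar may have been up to about 1 mm off the plate, well under the 12 mm limit.

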